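# Load the jar rack, tall bottle at the back first

### The arm

A 7-joint arm with a two-finger parallel gripper is mounted at the origin on a cart in front of the work surface, level with it; the furniture and walls round the work are solid. World frame = base frame: x ahead of the robot, y to its left, z up, the work surface at z = 0. Lengths are in m, angles in rad, forces in N, time in s.
With the tool pointing down it reaches from about 0.425 to 0.875 m from the base axis. Payload 4.7 kg.
Tool frame: the origin (TCP) lies midway between the tips of the shut fingers; the grasp point (between the pads) lies 19 mm behind it; z points along the fingers, y is the direction in which the jaws open and shut (so a half turn about z gives the same grasp; the last joint's range is limited). The gripper opens to 87 mm and grips with 3 to 60 N. Pads are 19 mm wide; open, the fingers measure 117 mm over their backs; the gripper's body (75 mm by 190 mm) begins 51 mm behind the grasp point.
Start: joints at [-1.278, 0.321, -0.07, 1.45, 0.023, 1.371, -0.057], TCP at [0.179, 0.625, 0.191] pointing down, gripper open.
Joint ranges: [-2.86, 2.86], [-0.3, 2.09], [-1.38, 1.24], [0.06, 2.45], [-1.56, 4.7], [0.09, 2.05], [-2.69, 2.69]. Speed limits (rad/s): [2.57, 2.57, 3.14, 3.14, 3.14, 3.14, 3.14].

### API

Orientations are given as a rotation vector (axis times angle).
In Python, from bench import * gives the robot as it stands. The module is installed in compiled form; this text tells all that it offers.
- The arm moves only by the tool play_rows, never from a script. Its argument "series" is one flat list of numbers, 7 for each row, row after row: the opening in per cent of the stroke, from 0 (shut) to 100 (fully open), then the shift along the tool's x, y, z in m, then the turn, a rotation vector about the tool's x, y, z in degrees. In form: [fingers, tx, ty, tz, rx, ry, rz, fingers, tx, ty, tz, rx, ry, rz, ...]. A call has 1 to 10 rows; each row is the pose to reach, as a shift and turn from the pose commanded when the call began, along the tool's axes at that moment; what a row does not reach only later rows make up. A row lasts 1/12 s, in which the tool goes at most 41.7 mm and 7.16 degrees, less where a joint would pass 70% of its speed; a pose out of reach is approached as far as the arm can. A call with a gripper value outside its range is refused whole. The fingers move at their own pace and stop on an object; "force" is the grip in N (left out, the last holds). Time passes only in rows, so rows that repeat a pose let the fingers close. It gives the time, the measured TCP pose, the force and the opening at its end, in the units of the state.
- get_state(): the state, without advancing time (a new reading comes with each control period).
- get_image(name): name is "scene" or "side" or "wrist"; returns a dict with "frame" (420x560x3 uint8, red, green, blue), "fx", "fy", "cx", "cy" (pixels), "R" (3x3) and "t" (3): a world point X has camera coordinates R X + t. Camera axes: x right, y down, z forward; pixel columns grow to the right and rows downward; lengths in m; the calibration is good to about 2 mm. A picture is of the moment at which its call begins. There is no depth.
- close_job(): hands the job in, once; it reports no verdict.
The state is a dict: "time": time; "joint_positions": joint angles; "qd": joint speeds; "joint_torque": joint torques, N m; "position": TCP position; "tool_rot": TCP orientation; "ft_force": force on the tool from outside, world axes, zero at the start; "torque": the same for the moment, N m; "grip_width": opening from 0.0 (shut) to 1.0 (fully open).
Only numpy, scipy, OpenCV 4.12 (cv2) and the standard library are available. Lean on these libraries where they do the work, as an engineer would, in place of code of your own. Each camera call takes 0.05 s, during which the arm holds its last target.

### The job

Load the small wooden rack from the back: first stand the tall brown bottle with the black cap in the compartment farther from the robot and let go of it, and only then stand the short jar with the green lid in the near compartment. Set both down upright on the rack's floor without dropping or knocking over either, and leave the jars with red and orange lids where they are.

Things in the scene. Friction and masses are not known exactly. Their poses are not given: they have to be found in the camera images.
- bottle_mid (a point): Tall brown bottle with black cap, upright and loose: round, 38 mm across (cap 35 mm, from 54 mm up), 68 mm high, about 70 g. The point is its centre, half-way up (34 mm above its underside); z along its axis, up.
- jar_mid (a point): Short cream jar with green lid, upright and loose: round, 40 mm across (lid 37 mm, from 36 mm up), 45 mm high, about 50 g. The point is its centre, half-way up (22.5 mm above its underside); z along its axis, up.
- rack_back (a point): Centre of the floor of the back compartment (farther from the robot) of the low wooden rack. The rack is fixed, 159 mm (x) by 100 mm (y), with two open-topped compartments one behind the other, each 72 mm (x) by 90 mm (y) inside; floor 5 mm above the table, rims and divider 5 mm thick, their tops 14 mm above the table (9 mm above the floor). x points to the rack's back, away from the robot; z up.
- rack_front (a point): Centre of the floor of the rack's front compartment (nearer the robot), 77 mm in front (-x) of rack_back; same size and axes. A fixed metal case 205 mm high stands behind the rack and the row of jars: carry things across above it or well in front of it.
- red_jar_mid (a point): Bystander, loose: cream jar with a crimson red lid, 44 mm across, 50 mm high. It stands roughly in a row with the bottle and the green-lidded jar, which come in any order, 90 mm or more between centres. The point is its centre, half-way up.
- orange_jar_mid (a point): Bystander, loose: larger cream jar with an orange-red lid, 52 mm across, 62 mm high, farther back on the right. The point is its centre, half-way up.
Mind the look-alikes: they are no part of the job. Leave any blue look-alike of the part that bears jar_mid alone.

How it is judged:
On the way, in this order (a step that is already met when the one before it is completed fails the run):
1. the brown bottle stands released in the back compartment while the green-lidded jar is still outside the rack (horizontal distance between bottle_mid and rack_back below 0.035 m and z of bottle_mid in the frame of rack_back between 0.028 and 0.04 m and angle between bottle_mid's own z axis and vertical below 0.15 rad and contact force between the fingers and bottle below 0.1 N and linear speed of bottle below 0.02 m/s and horizontal distance between jar_mid and rack_front above 0.085 m and horizontal distance between jar_mid and rack_back above 0.085 m), for 0.2 s.
2. the green-lidded jar stands released in the front compartment (horizontal distance between jar_mid and rack_front below 0.035 m and z of jar_mid in the frame of rack_front between 0.0165 and 0.0285 m and angle between jar_mid's own z axis and vertical below 0.15 rad and contact force between the fingers and jar below 0.1 N and linear speed of jar below 0.02 m/s), for 0.2 s.
At the end, for the whole second after the job is handed in: The brown bottle stands on the floor of the back compartment and the green-lidded jar on the floor of the front one, each within 35 mm of the compartment's centre (anywhere that it stands flat on the floor), within 6 mm of its standing height, upright within 0.15 rad, released and at rest (all of step 2 and horizontal distance between bottle_mid and rack_back below 0.035 m and z of bottle_mid in the frame of rack_back between 0.028 and 0.04 m and angle between bottle_mid's own z axis and vertical below 0.15 rad and contact force between the fingers and bottle below 0.1 N and linear speed of bottle below 0.02 m/s); the robot touches nothing.
It fails at once if the bottle or the green-lidded jar is knocked over (tilted more than 0.6 rad) (angle between any of bottle_mid, jar_mid's own z axis and vertical above 0.6 rad).
It fails at once if the bottle or the green-lidded jar is dropped or thrown (faster than 0.6 m/s with nothing of the robot on it, a fall of about 18 mm) ((contact force between each of the arm, the fingers and bottle below 0.01 N and linear speed of bottle above 0.6 m/s) or (contact force between each of the arm, the fingers and jar below 0.01 N and linear speed of jar above 0.6 m/s)).
It fails at once if the red- or orange-lidded jar is moved more than 20 mm (distance of any of red_jar_mid, orange_jar_mid from where it was at the start of the episode above 0.02 m).
It also fails if it takes over 67 s, if anything falls off the work surface, if the arm or the gripper's body presses on something with over 40 N, if the wrist force passes 120 N, or if a joint passes its speed limit or range.

## Working session

There is one attempt and no reset: what is moved stays moved. The work goes in short steps, Python scripts to look and compute and a tool call to move; the robot and the scene stay as the last step left them, time stands still between calls to the robot, and variables do not carry over. Pictures are saved under pics/ and viewed, and the job is handed in when it is done.

Besides the shell and the picture viewer there is one more tool, called after "Emit:" in YAML: its name, and indented under it one key for each argument. play_rows: Moves the arm, as the interface text tells. Its arguments: {"type":"object","properties":{"series":{"type":"array"},"force":{"type":"number"}},"required":["series"]}

```bash
mkdir -p pics
python3 - <<'E'
from bench import *
import cv2
s=get_state(); print({k:s[k] for k in("time","position","tool_rot","ft_force","grip_width")})
for n in("scene","side","wrist"):
    im=get_image(n); cv2.imwrite(f"pics/{n}0.png",im["frame"][...,::-1]); print(n,im["fx"],im["cx"],im["cy"],(-im["R"].T@im["t"]).round(3))
E
```

```text
{'time': 0.0, 'position': array([0.17878747, 0.62429724, 0.18987512]), 'tool_rot': array([-4.36483283e-01, -3.11099823e+00,  2.96523517e-03]), 'ft_force': array([-0.28615863, -0.45453032,  0.67645109]), 'grip_width': 1.0046250311836475}
scene 402.2918715022659 276.52725152447096 209.62990511360118 [ 0.162 -0.483  0.774]
side 480.36127898178694 277.96995313068516 205.9827391120638 [ 0.205 -0.626  0.715]
wrist 373.57648670270714 285.53967964875176 206.15854965780863 [0.113 0.643 0.384]
```

View pics/scene0.png

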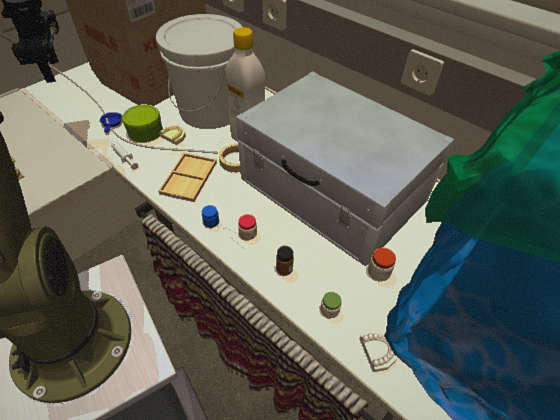

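View pics/side0.png

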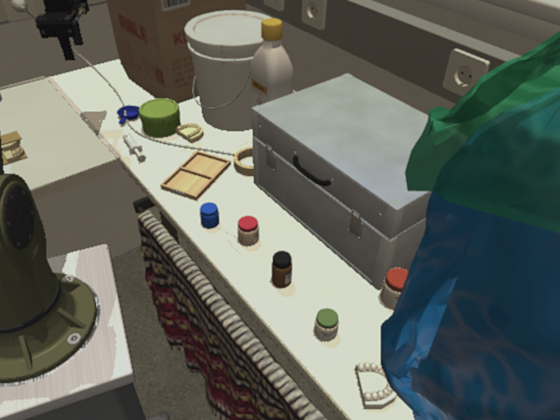

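View pics/wrist0.png

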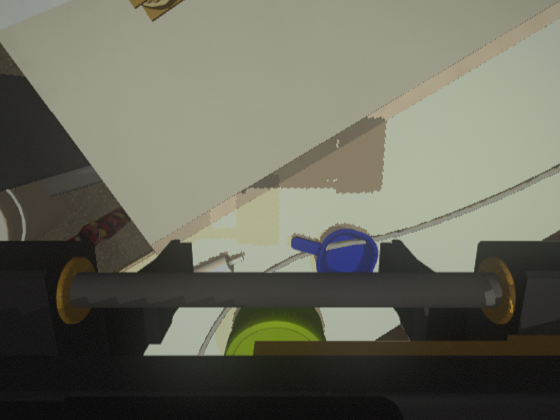

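The scene view shows, from left to right, the rack (188,176), a blue look-alike (210,215), the red jar (247,225), the bottle (285,258), the green jar (331,303) and the orange jar (383,260). The case stands behind them. I'll measure positions by casting rays onto the lid and rim planes.

```bash
cat > h.py <<'E'
from bench import *
import cv2, numpy as np
def ray(im,uv,z):
    d=im["R"].T@np.array([(uv[0]-im["cx"])/im["fx"],(uv[1]-im["cy"])/im["fy"],1.]); c=-im["R"].T@im["t"]
    return c+d*(z-c[2])/d[2]
def proj(im,X):
    p=im["R"]@np.array(X)+im["t"]; return np.array([im["fx"]*p[0]/p[2]+im["cx"],im["fy"]*p[1]/p[2]+im["cy"]])
def hsv(im): return cv2.cvtColor(im["frame"],cv2.COLOR_RGB2HSV)
def blobs(m,box,amin=30):
    k=np.zeros_like(m); x0,y0,x1,y1=box; k[y0:y1,x0:x1]=m[y0:y1,x0:x1]
    n,l,st,c=cv2.connectedComponentsWithStats(k)
    return [(c[i].round(1),st[i].tolist(),l==i) for i in range(1,n) if st[i][4]>=amin]
E
python3 - <<'E'
from h import *
B={"scene":dict(green=(315,285,348,320),red=(232,208,262,242),orange=(365,240,402,282),cap=(270,240,300,278),blue=(198,202,222,230),rack=(155,148,222,205)),
"side":dict(green=(310,303,345,343),red=(232,210,265,248),orange=(380,262,412,310),cap=(266,245,298,290),blue=(196,200,222,230),rack=(155,145,240,205))}
for n in B:
    im=get_image(n); H=hsv(im)
    M=dict(green=cv2.inRange(H,(30,90,30),(75,255,255)),red=cv2.inRange(H,(165,120,80),(180,255,255))|cv2.inRange(H,(0,150,80),(4,255,255)),orange=cv2.inRange(H,(0,150,80),(14,255,255)),
     cap=cv2.inRange(H,(0,0,0),(180,255,45)),blue=cv2.inRange(H,(100,120,30),(130,255,255)),rack=cv2.inRange(H,(8,70,80),(25,255,255)))
    Z=dict(green=.0405,red=.0455,orange=.057,cap=.061,blue=.0405)
    for k in M:
        for c,st,l in blobs(M[k],B[n][k]):
            if k=="rack":
                q=cv2.minAreaRect(np.argwhere(l)[:,::-1].astype(np.float32)); cnt=max(cv2.findContours(l.astype(np.uint8),0,1)[0],key=cv2.contourArea)
                hull=cv2.convexHull(cnt); ap=cv2.approxPolyDP(hull,5,True)[:,0]
                print(n,"rack",st,[(p.tolist(),ray(im,p,.014)[:2].round(3).tolist()) for p in ap])
            else: print(n,k,c,st,ray(im,c,Z[k]).round(3))
    f=im["frame"][...,::-1]
    cv2.imwrite(f"pics/{n}z.png",cv2.resize(f[140:350,150:420],None,fx=2.8,fy=2.8,interpolation=cv2.INTER_CUBIC))
E
```

```text
scene green [331.6 300.2] [323, 292, 18, 17, 237] [ 0.473 -0.207  0.04 ]
scene red [246.6 221.1] [239, 215, 16, 13, 176] [0.425 0.06  0.045]
scene orange [384.  256.8] [373, 248, 23, 19, 313] [ 0.625 -0.19   0.057]
scene cap [284.4 254. ] [277, 247, 16, 15, 169] [ 0.444 -0.074  0.061]
scene blue [209.8 215.8] [202, 206, 17, 21, 286] [0.36  0.124 0.04 ]
scene rack [158, 153, 59, 49, 1535] [([216, 160], [0.471, 0.322]), ([194, 201], [0.355, 0.211]), ([159, 193], [0.289, 0.284]), ([183, 153], [0.404, 0.398])]
side green [326.9 317.7] [317, 309, 20, 18, 289] [ 0.475 -0.206  0.04 ]
side red [247.4 222.8] [239, 216, 18, 14, 201] [0.427 0.061 0.045]
side orange [396.4 277.4] [386, 269, 22, 20, 311] [ 0.624 -0.185  0.057]
side cap [281.6 260.1] [273, 252, 18, 17, 246] [ 0.447 -0.073  0.061]
side blue [209.  214.7] [201, 203, 17, 25, 363] [0.363 0.119 0.04 ]
side rack [161, 150, 69, 50, 1601] [([229, 160], [0.472, 0.328]), ([196, 199], [0.356, 0.21]), ([161, 185], [0.294, 0.29]), ([198, 150], [0.412, 0.399])]
side rack [234, 150, 6, 17, 67] [([239, 166], [0.487, 0.294]), ([239, 150], [0.51, 0.36])]
```

View pics/scenez.png

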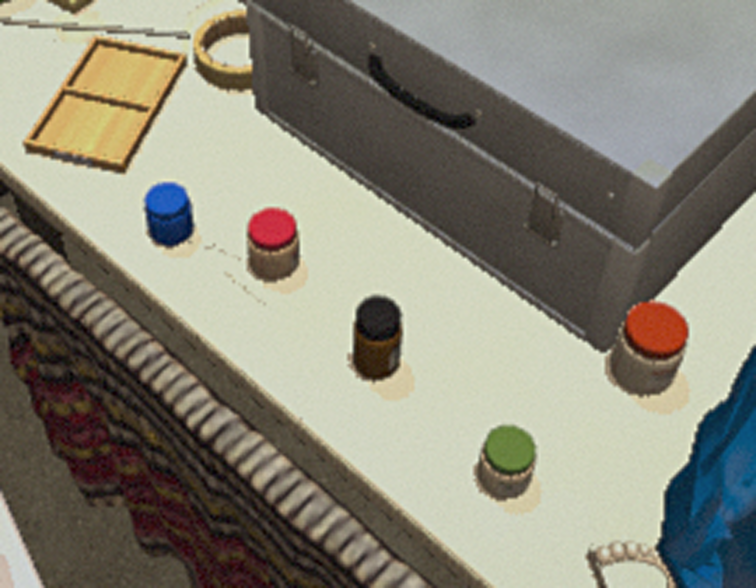

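The zoomed view confirms the layout: the black cap, green lid and red lid line up parallel to the case, and the rack sits left of the blue jar. Next I'll check the clearance to the case and the other furniture.

Run:
```python
from h import *
im=get_image("scene")
for name,uv,z in[("case left-front bottom",(243,177),0),("case right-front bottom",(366,264),0),("case top left front",(240,125),.205),("case top right front",(384,207),.205),("case top back-left",(315,73),.205),("ring left",(219,158),0),("ring bottom",(232,170),0),("bucket bottom",(205,126),0),("whitebottle bottom",(235,138),0),("green can bottom",(143,140),0),("green can top right",(161,118),.06)]:
    print(name,ray(im,uv,z).round(3))
```

```text
case left-front bottom [0.51  0.236 0.   ]
case right-front bottom [ 0.613 -0.16   0.   ]
case top left front [0.494 0.199 0.205]
case top right front [ 0.607 -0.164  0.205]
case top back-left [0.773 0.295 0.205]
ring left [ 0.488  0.341 -0.   ]
ring bottom [0.497 0.277 0.   ]
bucket bottom [0.518 0.497 0.   ]
whitebottle bottom [0.57  0.397 0.   ]
green can bottom [0.33  0.531 0.   ]
green can top right [0.396 0.522 0.06 ]
```

```bash
cat >> h.py <<'E'
from scipy.spatial.transform import Rotation as Ro
def go(pos,yaw=None):
    "shift/turn in tool frame to reach TCP pos (world), tool y at yaw deg, pointing straight down"
    s=get_state(); R=Ro.from_rotvec(s["tool_rot"]); p=s["position"]
    sh=R.inv().apply(np.array(pos)-p); tr=np.zeros(3)
    if yaw is not None:
        a=np.radians(yaw); y=np.array([np.cos(a),np.sin(a),0]); z=np.array([0,0,-1.]); x=np.cross(y,z)
        tr=np.degrees((R.inv()*Ro.from_matrix(np.c_[x,y,z])).as_rotvec())
    print("t",round(s["time"],2),"pos",p.round(4),"ydir",R.apply([0,1,0]).round(3),"zdir",R.apply([0,0,1]).round(4),"w",round(s["grip_width"],3),"F",np.round(s["ft_force"],1)); print("shift",sh.round(4),"turn",tr.round(2))
E
python3 - <<'E'
from h import *
go((.45,.25,.19),100)
a,b=get_image("scene"),get_image("side")
P=lambda im:np.array([[im["fx"],0,im["cx"]],[0,im["fy"],im["cy"]],[0,0,1]])@np.c_[im["R"],im["t"]]
X=cv2.triangulatePoints(P(a),P(b),np.array([387.,325]),np.array([382.,352])); print("bag tip",(X[:3]/X[3]).T.round(3))
E
```

```text
t 0.3 pos [0.1789 0.6247 0.1906] ydir [ 0.275  0.961 -0.001] zdir [-1.e-04 -6.e-04 -1.e+00] w 0.998 F [-0.   0.7 -0.6]
shift [-0.3638 -0.2856  0.0008] turn [ -0.04  -0.   -25.97]
bag tip [[ 0.51  -0.317  0.081]]
```

Emit:
play_rows:
  series: [100,-0.364,-0.286,0,0,0,-26,100,-0.364,-0.286,0,0,0,-26,100,-0.364,-0.286,0,0,0,-26,100,-0.364,-0.286,0,0,0,-26,100,-0.364,-0.286,0,0,0,-26,100,-0.364,-0.286,0,0,0,-26,100,-0.364,-0.286,0,0,0,-26,100,-0.364,-0.286,0,0,0,-26,100,-0.364,-0.286,0,0,0,-26,100,-0.364,-0.286,0,0,0,-26]
  force: 20

```text
time: 1.23
position: [0.4234, 0.2862, 0.1914]
tool_rot: [-0.275, 3.129, 0.001]
ft_force: [1.5, 0.2, -0.4]
grip_width: 1.002
```

Run:
```python
from h import *
go((.446,-.0735,.19),100)
```

```text
t 1.23 pos [0.4234 0.2862 0.1914] ydir [-0.174  0.985  0.001] zdir [ 7.e-04  9.e-04 -1.e+00] w 1.002 F [ 1.5  0.2 -0.4]
shift [ 0.0404 -0.3582  0.0011] turn [0.04 0.05 0.03]
```

Emit:
play_rows:
  series: [100,0.04,-0.358,0,0,0,0,100,0.04,-0.358,0,0,0,0,100,0.04,-0.358,0,0,0,0,100,0.04,-0.358,0,0,0,0,100,0.04,-0.358,0,0,0,0,100,0.04,-0.358,0,0,0,0,100,0.04,-0.358,0,0,0,0,100,0.04,-0.358,0,0,0,0,100,0.04,-0.358,0,0,0,0,100,0.04,-0.358,0,0,0,0]

```text
time: 2.07
position: [0.4453, -0.0784, 0.1916]
tool_rot: [-0.258, 3.129, -0.002]
ft_force: [-0.5, 0.4, -0.5]
grip_width: 1.002
```

Run:
```python
from h import *
go((.446,-.0735,.023),100)
for n in("scene","wrist"):
    im=get_image(n); f=im["frame"][...,::-1].copy()
    u=proj(im,(.446,-.0735,.068)); cv2.drawMarker(f,tuple(int(v) for v in u),(255,0,255),0,12); print(n,u)
    cv2.imwrite(f"pics/{n}1.png",f)
```

```text
t 2.07 pos [ 0.4453 -0.0784  0.1916] ydir [-0.164  0.986 -0.002] zdir [ 0.0017 -0.0014 -1.    ] w 1.002 F [-0.5  0.4 -0.5]
shift [-0.0013  0.005   0.1686] turn [-0.1   0.08 -0.56]
scene [285.02770517 251.7249374 ]
wrist [287.64648676 190.85862355]
```

View pics/wrist1.png

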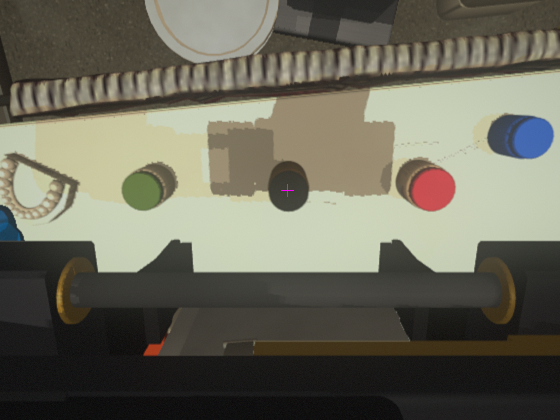

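View pics/scene1.png

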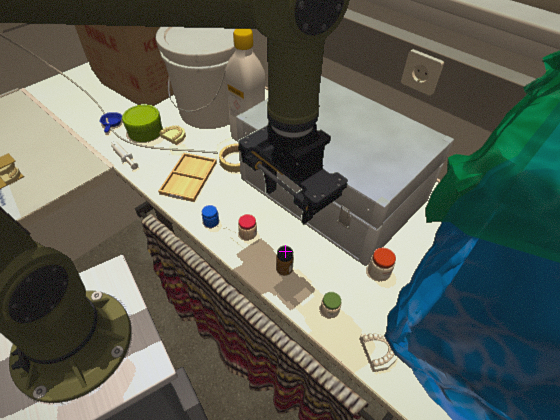

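The scene and wrist views both put the predicted bottle axis on the cap: (285,252) in scene, (288,190) in wrist. The bag edge shows at wrist (5,225), left of the green jar. I'll descend on the bottle.

Emit:
play_rows:
  series: [100,-0.001,0.005,0.02,0,0,0,100,-0.001,0.005,0.045,0,0,0,100,-0.001,0.005,0.07,0,0,0,100,-0.001,0.005,0.095,0,0,0,100,-0.001,0.005,0.115,0,0,0,100,-0.001,0.005,0.135,0,0,0,100,-0.001,0.005,0.15,0,0,0,100,-0.001,0.005,0.16,0,0,0,100,-0.001,0.005,0.168,0,0,0,100,-0.001,0.005,0.168,0,0,0]

```text
time: 3.0
position: [0.4446, -0.0654, 0.0217]
tool_rot: [0.277, -3.127, -0.0]
ft_force: [0.6, 0.2, -0.1]
grip_width: 1.002
```

Emit:
play_rows:
  series: [0,0,0,0,0,0,0,0,0,0,0,0,0,0,0,0,0,0,0,0,0,0,0,0,0,0,0,0,0,0,0,0,0,0,0,0,0,0,0,0,0,0,0,0,0,0,0,0,0,0,0,0,0,0,0,0,0,0,0,0,0,0,0,0,0,0,0,0,0,0]
  force: 20

```text
time: 3.83
position: [0.4475, -0.0683, 0.0244]
tool_rot: [-0.273, 3.126, -0.004]
ft_force: [-0.7, -3.7, 7.7]
grip_width: 0.396
```

Run:
```python
from h import *
go((.446,-.0735,.19),100)
for n in("scene","wrist"):
    im=get_image(n); f=im["frame"][...,::-1].copy()
    cv2.imwrite(f"pics/{n}2.png",f)
```

```text
t 3.83 pos [ 0.4475 -0.0683  0.0244] ydir [-0.173  0.985 -0.003] zdir [ 0.0037 -0.002  -1.    ] w 0.396 F [-0.7 -3.7  7.7]
shift [ 0.0019 -0.0053 -0.1656] turn [-0.15  0.19 -0.02]
```

View pics/wrist2.png

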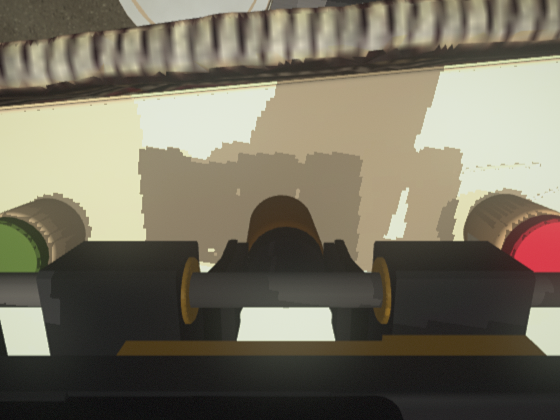

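Emit:
play_rows:
  series: [0,0,0,0,0,0,0,0,0,0,0,0,0,0,0,0,0,0,0,0,0]

```text
time: 4.18
position: [0.4475, -0.0683, 0.0244]
tool_rot: [-0.273, 3.126, -0.004]
ft_force: [0.3, -3.6, 7.4]
grip_width: 0.397
```

Run:
```python
from h import *
go((.446,-.0735,.19),100)
im=get_image("scene"); f=im["frame"][...,::-1]
cv2.imwrite("pics/s3.png",cv2.resize(f[200:320,220:380],None,fx=4,fy=4,interpolation=cv2.INTER_CUBIC))
```

```text
t 4.18 pos [ 0.4475 -0.0683  0.0244] ydir [-0.173  0.985 -0.003] zdir [ 0.0037 -0.002  -1.    ] w 0.397 F [ 0.3 -3.6  7.4]
shift [ 0.0019 -0.0053 -0.1655] turn [-0.15  0.19 -0.02]
```

View pics/s3.png

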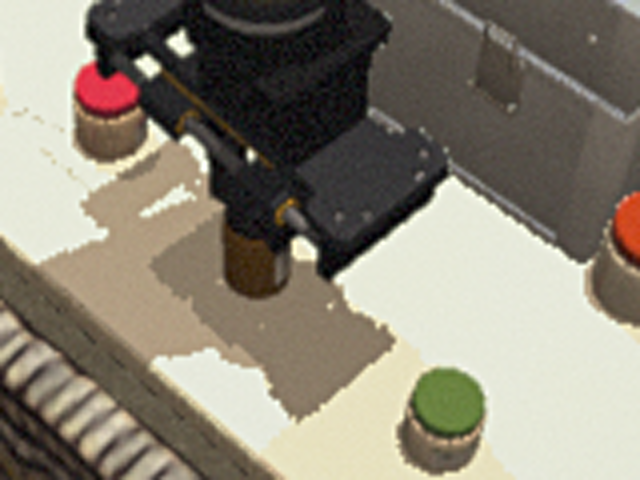

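The bottle is held upright between the fingers, at about (255,250) in the crop, with nothing else touched. I'll do a small test lift.

Emit:
play_rows:
  series: [0,0,0,-0.003,0,0,0,0,0,0,-0.007,0,0,0,0,0,0,-0.012,0,0,0,0,0,0,-0.012,0,0,0,0,0,0,-0.012,0,0,0]

```text
time: 4.65
position: [0.4457, -0.066, 0.0352]
tool_rot: [-0.275, 3.129, 0.001]
ft_force: [-0.8, -0.3, -0.5]
grip_width: 0.396
```

Run:
```python
from h import *
go((.446,-.0735,.19),100)
im=get_image("scene"); f=im["frame"][...,::-1]
cv2.imwrite("pics/s4.png",cv2.resize(f[200:320,220:380],None,fx=4,fy=4,interpolation=cv2.INTER_CUBIC))
im=get_image("wrist"); cv2.imwrite("pics/w4.png",im["frame"][...,::-1])
```

```text
t 4.65 pos [ 0.4457 -0.066   0.0352] ydir [-0.175  0.985  0.   ] zdir [ 5.e-04  5.e-04 -1.e+00] w 0.396 F [-0.8 -0.3 -0.5]
shift [ 0.0009 -0.0074 -0.1548] turn [0.02 0.03 0.05]
```

View pics/s4.png

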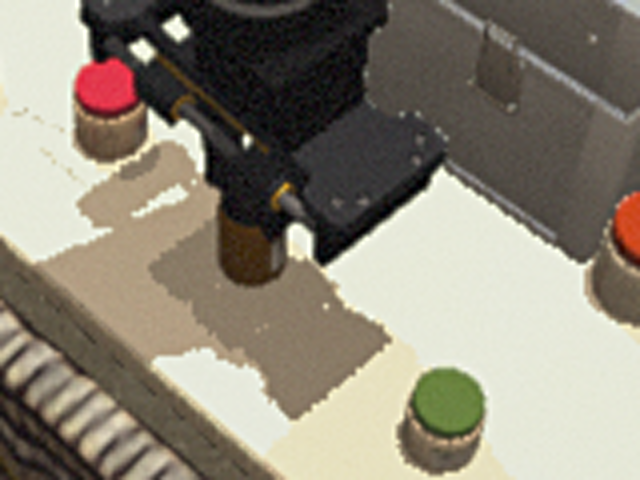

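View pics/w4.png

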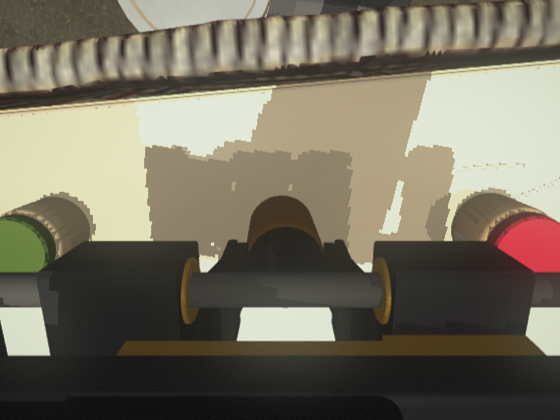

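The lift holds. The bottle rose with the gripper, its appearance is unchanged and the load force is gone. Raising to travel height.

Emit:
play_rows:
  series: [0,0,0,-0.015,0,0,0,0,0,0,-0.035,0,0,0,0,0,0,-0.055,0,0,0,0,0,0,-0.075,0,0,0,0,0,0,-0.095,0,0,0,0,0,0,-0.115,0,0,0,0,0,0,-0.135,0,0,0,0,0,0,-0.15,0,0,0,0,0,0,-0.16,0,0,0,0,0,0,-0.16,0,0,0]

```text
time: 5.58
position: [0.4468, -0.0663, 0.1967]
tool_rot: [-0.274, 3.126, 0.0]
ft_force: [0.6, 0.3, -0.7]
grip_width: 0.402
```

Run:
```python
from h import *
go((.416,.339,.195),100)
```

```text
t 5.58 pos [ 0.4468 -0.0663  0.1967] ydir [-0.174  0.985 -0.   ] zdir [ 3.3e-03  5.0e-04 -1.0e+00] w 0.402 F [ 0.6  0.3 -0.7]
shift [-0.0403  0.4045  0.0018] turn [-0.    0.19  0.03]
```

Emit:
play_rows:
  series: [0,-0.001,0.01,0,0,0,0,0,-0.003,0.03,0,0,0,0,0,-0.005,0.055,0,0,0,0,0,-0.008,0.08,0,0,0,0,0,-0.01,0.105,0,0,0,0,0,-0.012,0.13,0,0,0,0,0,-0.015,0.155,0,0,0,0,0,-0.017,0.18,0,0,0,0,0,-0.019,0.205,0,0,0,0,0,-0.022,0.23,0,0,0,0]

```text
time: 6.42
position: [0.4254, 0.1655, 0.1931]
tool_rot: [0.275, -3.127, 0.001]
ft_force: [1.0, 0.5, 0.1]
grip_width: 0.4
```

Emit:
play_rows:
  series: [0,-0.002,0.025,0,0,0,0,0,-0.005,0.05,0,0,0,0,0,-0.007,0.075,0,0,0,0,0,-0.009,0.1,0,0,0,0,0,-0.012,0.125,0,0,0,0,0,-0.014,0.15,0,0,0,0,0,-0.016,0.165,0,0,0,0,0,-0.016,0.173,0,0,0,0,0,-0.016,0.173,0,0,0,0,0,-0.016,0.173,0,0,0,0]

```text
time: 7.25
position: [0.4127, 0.336, 0.1942]
tool_rot: [0.274, -3.129, 0.003]
ft_force: [-0.5, -0.4, -0.9]
grip_width: 0.397
```

Emit:
play_rows:
  series: [0,0,0,0,0,0,0,0,0,0,0,0,0,0]

```text
time: 7.42
position: [0.4134, 0.3355, 0.1951]
tool_rot: [-0.271, 3.13, -0.0]
ft_force: [-0.2, 0.7, -1.7]
grip_width: 0.397
```

Run:
```python
from h import *
go((.414,.337,.031),100)
for n in("scene","side","wrist"):
    im=get_image(n); f=im["frame"][...,::-1].copy()
    s=get_state()["position"]
    for P,c in(((s[0],s[1],.005),(255,0,255)),((.4105,.3335,.005),(0,255,0)),((.3555,.2795,.005),(0,255,0))):
        cv2.drawMarker(f,tuple(int(round(v)) for v in proj(im,P)),c,0,8)
    if n!="wrist": f=cv2.resize(f[60:270,110:330],None,fx=2.7,fy=2.7,interpolation=cv2.INTER_CUBIC)
    cv2.imwrite(f"pics/{n}5.png",f)
```

```text
t 7.42 pos [0.4134 0.3355 0.1951] ydir [-0.172  0.985 -0.   ] zdir [ 3.e-04 -3.e-04 -1.e+00] w 0.397 F [-0.2  0.7 -1.7]
shift [-0.0008  0.0014  0.1641] turn [-0.02  0.01 -0.11]
```

View pics/scene5.png

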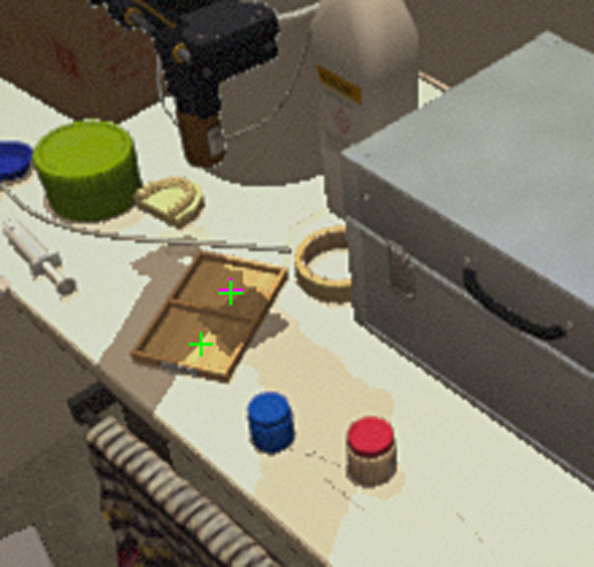

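View pics/wrist5.png

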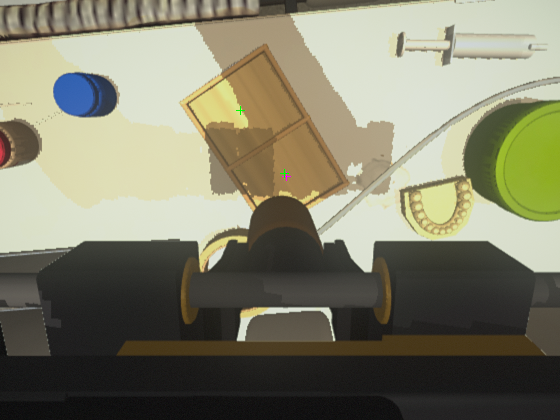

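The wrist view shows the divider running from (228,165) to (308,118). The back-compartment centre is near (287,174), and the bottle target falls on it. In the scene view the bottle hangs upright. Lowering it now.

Emit:
play_rows:
  series: [0,-0.001,0.001,0.02,0,0,0,0,-0.001,0.001,0.04,0,0,0,0,-0.001,0.001,0.06,0,0,0,0,-0.001,0.001,0.08,0,0,0,0,-0.001,0.001,0.1,0,0,0,0,-0.001,0.001,0.12,0,0,0,0,-0.001,0.001,0.135,0,0,0,0,-0.001,0.001,0.145,0,0,0,0,-0.001,0.001,0.145,0,0,0,0,-0.001,0.001,0.145,0,0,0]

```text
time: 8.4
position: [0.4137, 0.338, 0.0501]
tool_rot: [0.274, -3.129, 0.0]
ft_force: [0.4, 0.1, -0.8]
grip_width: 0.399
```

Run:
```python
from h import *
go((.414,.337,.031),100)
for n in("scene","side","wrist"):
    im=get_image(n); f=im["frame"][...,::-1].copy()
    if n!="wrist": f=cv2.resize(f[60:270,110:330],None,fx=2.7,fy=2.7,interpolation=cv2.INTER_CUBIC)
    cv2.imwrite(f"pics/{n}6.png",f)
```

```text
t 8.4 pos [0.4137 0.338  0.0501] ydir [-0.174  0.985 -0.   ] zdir [-2.e-04 -2.e-04 -1.e+00] w 0.399 F [ 0.4  0.1 -0.8]
shift [-0.0001 -0.0011  0.0191] turn [-0.01 -0.01  0.01]
```

View pics/scene6.png

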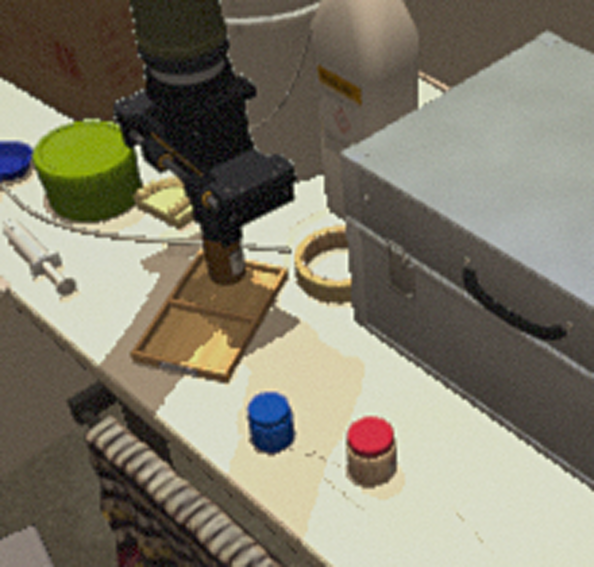

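View pics/wrist6.png

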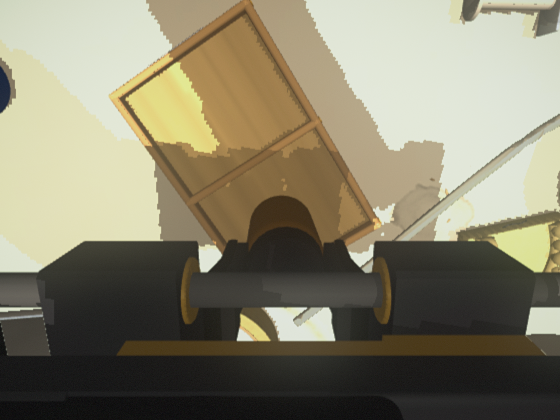

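The wrist view shows the bottle's base edge at (282,195), clear of the divider at about (265,155). In the scene view it is over the back compartment. I'll do the final lowering, slowly.

Emit:
play_rows:
  series: [0,0,-0.001,0.005,0,0,0,0,0,-0.001,0.01,0,0,0,0,0,-0.001,0.013,0,0,0,0,0,-0.001,0.016,0,0,0,0,0,-0.001,0.018,0,0,0,0,0,-0.001,0.019,0,0,0,0,0,-0.001,0.019,0,0,0,0,0,-0.001,0.019,0,0,0]

```text
time: 9.22
position: [0.4138, 0.3373, 0.0309]
tool_rot: [-0.274, 3.13, 0.0]
ft_force: [0.6, 0.1, -1.7]
grip_width: 0.401
```

Run:
```python
from h import *
go((.414,.337,.031),100)
for n in("scene","side"):
    im=get_image(n); f=im["frame"][...,::-1].copy()
    f=cv2.resize(f[120:220,140:270],None,fx=5,fy=5,interpolation=cv2.INTER_CUBIC)
    cv2.imwrite(f"pics/{n}7.png",f)
```

```text
t 9.22 pos [0.4138 0.3373 0.0309] ydir [-0.174  0.985  0.   ] zdir [ 0.  0. -1.] w 0.401 F [ 0.6  0.1 -1.7]
shift [-0.0001 -0.0003 -0.0001] turn [0.   0.   0.02]
```

View pics/scene7.png

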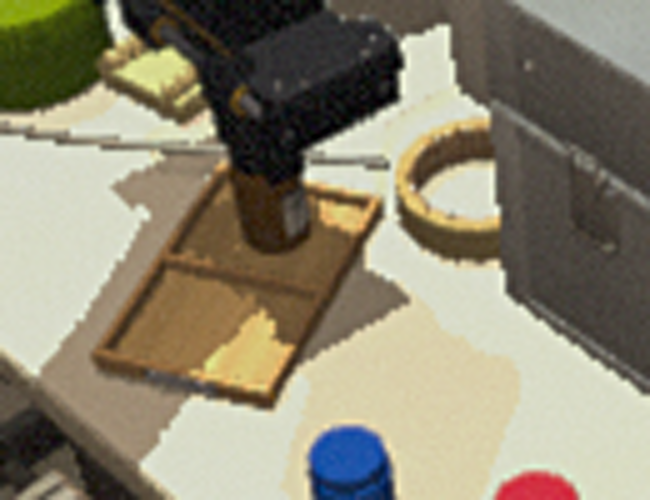

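The bottle is in the back compartment with its base at (278,245), upright and clear of the walls. No contact yet, so I'll inch down until I feel it.

Emit:
play_rows:
  series: [0,0,0,0.001,0,0,0,0,0,0,0.0015,0,0,0,0,0,0,0.0015,0,0,0]

```text
time: 9.57
position: [0.4139, 0.3374, 0.0296]
tool_rot: [-0.275, 3.129, 0.0]
ft_force: [0.4, -0.0, -0.5]
grip_width: 0.398
```

Emit:
play_rows:
  series: [0,0,0,0.001,0,0,0,0,0,0,0.001,0,0,0,0,0,0,0.001,0,0,0]

```text
time: 9.82
position: [0.4144, 0.3375, 0.0295]
tool_rot: [-0.274, 3.129, 0.001]
ft_force: [-0.8, -0.3, 5.1]
grip_width: 0.4
```

Contact at TCP z 0.0295 with about 5 N. Releasing.

Emit:
play_rows:
  series: [45,0,0,-0.001,0,0,0,50,0,0,-0.001,0,0,0,60,0,0,-0.001,0,0,0,70,0,0,-0.001,0,0,0,80,0,0,-0.001,0,0,0,80,0,0,-0.001,0,0,0]

```text
time: 10.32
position: [0.4137, 0.3372, 0.0293]
tool_rot: [0.275, -3.129, 0.0]
ft_force: [-0.0, -0.3, -0.7]
grip_width: 0.715
```

Run:
```python
from h import *
go((.414,.337,.2),100)
im=get_image("wrist"); cv2.imwrite("pics/w8.png",im["frame"][...,::-1])
```

```text
t 10.32 pos [0.4137 0.3372 0.0293] ydir [-0.174  0.985 -0.   ] zdir [-1.e-04 -1.e-04 -1.e+00] w 0.715 F [-0.  -0.3 -0.7]
shift [-0.0002 -0.0003 -0.1707] turn [-0.01 -0.01  0.03]
```

View pics/w8.png

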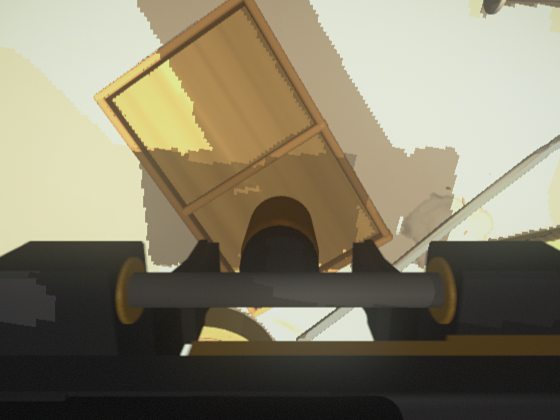

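The bottle stands free, with gaps to both fingers (left at about 215, right at about 355, bottle spanning 243–318). Retreating straight up.

Emit:
play_rows:
  series: [85,0,0,0,0,0,0,85,0,0,0,0,0,0,85,0,0,-0.01,0,0,0,85,0,0,-0.03,0,0,0,90,0,0,-0.06,0,0,0,100,0,0,-0.09,0,0,0,100,0,0,-0.125,0,0,0,100,0,0,-0.16,0,0,0,100,0,0,-0.17,0,0,0,100,0,0,-0.17,0,0,0]

```text
time: 11.2
position: [0.4157, 0.3389, 0.2042]
tool_rot: [-0.274, 3.123, 0.008]
ft_force: [0.4, -0.1, -0.2]
grip_width: 0.997
```

Run:
```python
from h import *
go((.45,-.02,.2),100)
for n in("scene","wrist"):
    im=get_image(n); f=im["frame"][...,::-1].copy()
    if n!="wrist": f=cv2.resize(f[60:270,110:330],None,fx=2.7,fy=2.7,interpolation=cv2.INTER_CUBIC)
    cv2.imwrite(f"pics/{n}9.png",f)
```

```text
t 11.2 pos [0.4157 0.3389 0.2042] ydir [-0.174  0.985  0.005] zdir [ 0.0058  0.0057 -1.    ] w 0.997 F [ 0.4 -0.1 -0.2]
shift [ 0.0287 -0.3594  0.0023] turn [0.26 0.39 0.02]
```

View pics/wrist9.png

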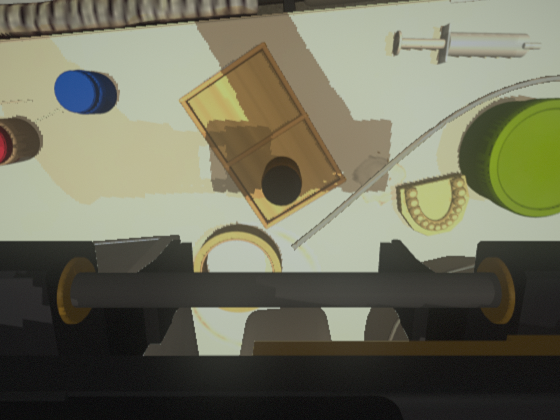

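View pics/scene9.png

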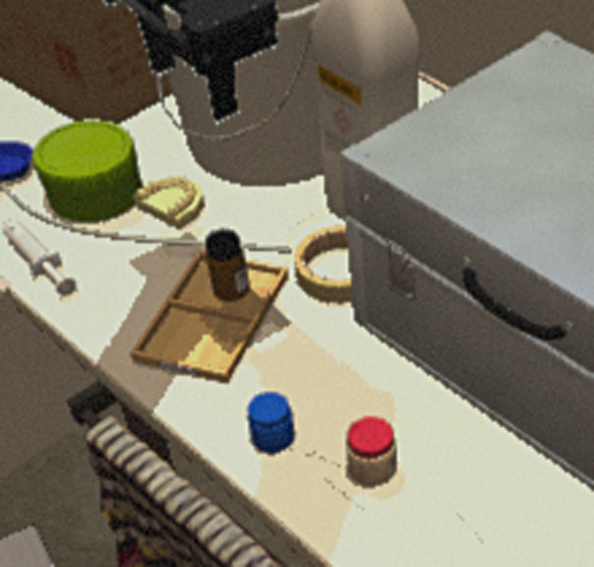

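Step 1 is done. The bottle stands upright in the back compartment (wrist 282,180). With the whole rack in the wrist view, I'll refine the front-compartment centre before moving to the green jar.

Run:
```python
from h import *
im=get_image("wrist")
C=[ray(im,p,.014)[:2] for p in((181,101),(265,43),(346,181),(268,228))]
print(np.round(C,3))
c=np.mean(C,0); ax=((C[2]+C[3])-(C[0]+C[1]))/2; L=np.linalg.norm(ax); ax/=L
print("centre",c.round(4),"L",L.round(4),"ax",ax.round(3),"back",(c+.0385*ax).round(4),"front",(c-.0385*ax).round(4))
print("bottle cap top",ray(im,(282,183),.073).round(4))
go((.45,-.02,.2),100)
```

```text
[[0.357 0.223]
 [0.291 0.295]
 [0.407 0.398]
 [0.471 0.328]]
centre [0.3816 0.3109] L 0.1549 ax [0.74  0.673] back [0.41   0.3368] front [0.3531 0.285 ]
bottle cap top [0.4087 0.3323 0.073 ]
t 11.35 pos [0.4131 0.3367 0.1982] ydir [-0.174  0.985 -0.001] zdir [-0.0015 -0.0014 -1.    ] w 0.997 F [-0.8  0.1 -1.1]
shift [ 0.0258 -0.3576 -0.0014] turn [-0.06 -0.1   0.03]
```

Emit:
play_rows:
  series: [100,0.029,-0.36,0,0,0,0,100,0.029,-0.36,0,0,0,0,100,0.029,-0.36,0,0,0,0,100,0.029,-0.36,0,0,0,0,100,0.029,-0.36,0,0,0,0,100,0.029,-0.36,0,0,0,0,100,0.029,-0.36,0,0,0,0,100,0.029,-0.36,0,0,0,0,100,0.029,-0.36,0,0,0,0,100,0.029,-0.36,0,0,0,0]

```text
time: 12.18
position: [0.4467, -0.0294, 0.1979]
tool_rot: [0.258, -3.128, 0.003]
ft_force: [-0.2, 0.7, 0.1]
grip_width: 1.002
```

Run:
```python
from h import *
go((.474,-.2065,.2),60)
im=get_image("wrist"); f=im["frame"][...,::-1].copy()
u=proj(im,(.474,-.2065,.045)); print(u); cv2.drawMarker(f,tuple(int(v) for v in u),(255,0,255),0,12)
cv2.imwrite("pics/w10.png",f)
```

```text
t 12.18 pos [ 0.4467 -0.0294  0.1979] ydir [-0.164  0.986 -0.002] zdir [-0.0026 -0.0023 -1.    ] w 1.002 F [-0.2  0.7  0.1]
shift [ 0.0022 -0.1792 -0.0018] turn [-0.16 -0.12 39.45]
[ 96.72324985 181.35539367]
```

View pics/w10.png

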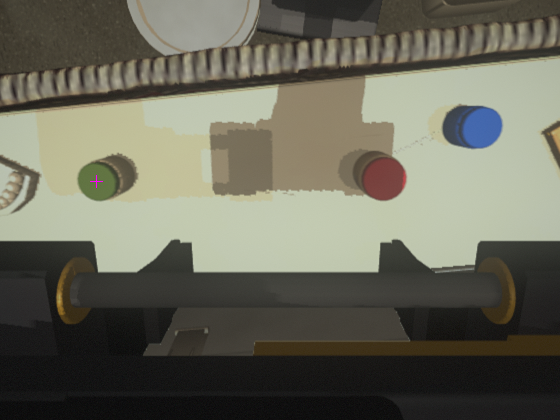

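Run:
```python
from h import *
print(get_state()["joint_positions"].round(2))
go((.47,-.17,.21),30)
```

```text
[-0.54 -0.15  0.49  1.93  0.07  1.35  1.67]
t 12.23 pos [ 0.4467 -0.0256  0.1978] ydir [-0.168  0.986 -0.   ] zdir [-2.9e-03 -5.0e-04 -1.0e+00] w 1.001 F [0.  1.3 0.4]
shift [ 0.0013 -0.1463 -0.0122] turn [-0.1  -0.15 69.65]
```

The green-lid prediction falls on the lid at (97,181). I'll move over it and turn the jaws to 30° so the gripper body stays clear of the bag on the right.

Emit:
play_rows:
  series: [100,0,-0.02,-0.01,0,0,7,100,0,-0.04,-0.01,0,0,14,100,0,-0.06,-0.01,0,0,21,100,0,-0.08,-0.01,0,0,28,100,0,-0.1,-0.01,0,0,35,100,0,-0.12,-0.01,0,0,42,100,0.001,-0.135,-0.01,0,0,49,100,0.001,-0.146,-0.01,0,0,56,100,0.001,-0.146,-0.01,0,0,63,100,0.001,-0.146,-0.01,0,0,70]

```text
time: 13.07
position: [0.4718, -0.1652, 0.2077]
tool_rot: [-1.576, -2.714, 0.002]
ft_force: [0.7, -0.3, 0.0]
grip_width: 0.999
```

Emit:
play_rows:
  series: [100,0,0,0,0,0,0,100,0,0,0,0,0,0,100,0,0,0,0,0,0]

```text
time: 13.32
position: [0.4722, -0.1651, 0.2087]
tool_rot: [-1.563, -2.723, 0.001]
ft_force: [-0.2, 0.4, -0.4]
grip_width: 0.997
```

Run:
```python
from h import *
go((.474,-.2065,.21),30)
im=get_image("wrist"); f=im["frame"][...,::-1].copy(); H=hsv(im)
for c,st,l in blobs(cv2.inRange(H,(30,70,30),(75,255,255)),(0,0,560,260),100): print(c,st,ray(im,c,.043).round(4))
u=proj(im,(.474,-.2065,.045)); print(u); cv2.drawMarker(f,tuple(int(v) for v in u),(255,0,255),0,12)
cv2.imwrite("pics/w11.png",f)
cv2.imwrite("pics/s11.png",get_image("scene")["frame"][...,::-1])
```

```text
t 13.32 pos [ 0.4722 -0.1651  0.2087] ydir [ 0.863  0.504 -0.001] zdir [-1.5e-03  2.0e-04 -1.0e+00] w 0.997 F [-0.2  0.4 -0.4]
shift [-0.0367 -0.0193 -0.0014] turn [-0.07 -0.05  0.29]
[266.1 217.9] [248, 201, 37, 35, 1014] [ 0.4745 -0.208   0.043 ]
[266.29660316 216.99747451]
```

View pics/w11.png

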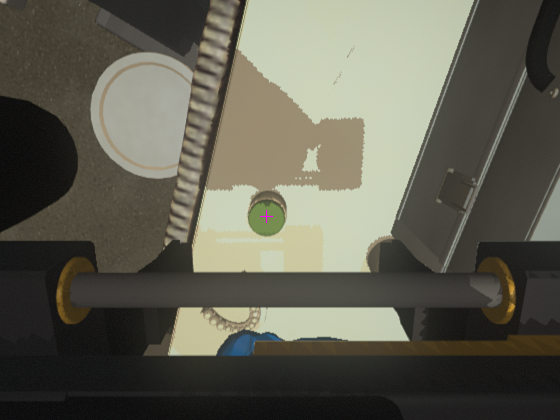

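View pics/s11.png

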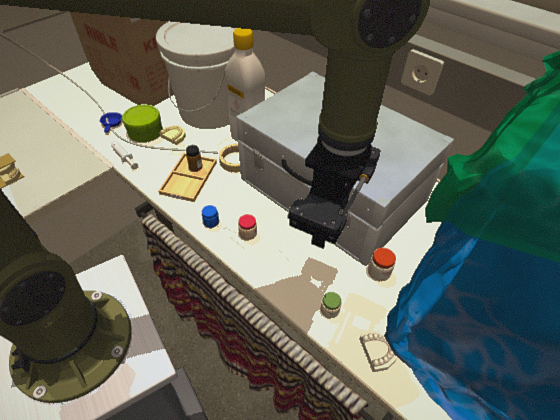

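The lid blob is centred at (266,218) and agrees with the estimate within 1.5 mm. The bag shows only at the bottom edge (235,340), about 100 mm away. Centring, then descending.

Emit:
play_rows:
  series: [100,-0.02,-0.01,0,0,0,0,100,-0.037,-0.019,0.01,0,0,0,100,-0.037,-0.019,0.03,0,0,0,100,-0.037,-0.019,0.055,0,0,0,100,-0.037,-0.019,0.08,0,0,0,100,-0.037,-0.019,0.105,0,0,0,100,-0.037,-0.019,0.12,0,0,0,100,-0.037,-0.019,0.13,0,0,0,100,-0.037,-0.019,0.13,0,0,0,100,-0.037,-0.019,0.13,0,0,0]

```text
time: 14.25
position: [0.4746, -0.2077, 0.0797]
tool_rot: [-1.569, -2.722, 0.0]
ft_force: [-0.2, 0.1, 0.4]
grip_width: 1.001
```

Run:
```python
from h import *
go((.4743,-.207,.013),30)
cv2.imwrite("pics/s12.png",get_image("scene")["frame"][180:400,220:480,::-1].repeat(2,0).repeat(2,1))
```

```text
t 14.25 pos [ 0.4746 -0.2077  0.0797] ydir [ 0.865  0.501 -0.   ] zdir [-1.e-04 -1.e-04 -1.e+00] w 1.001 F [-0.2  0.1  0.4]
shift [0.0008 0.0001 0.0667] turn [-0.01  0.    0.07]
```

View pics/s12.png

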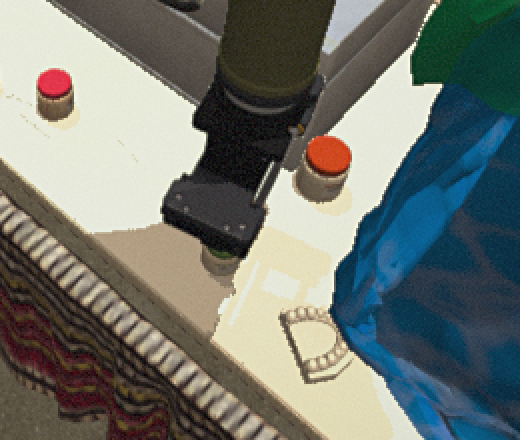

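The gripper is centred over the jar at (220,255) and clear of both the bag and the orange jar. Going down.

Emit:
play_rows:
  series: [100,0.001,0,0.015,0,0,0,100,0.001,0,0.03,0,0,0,100,0.001,0,0.045,0,0,0,100,0.001,0,0.056,0,0,0,100,0.001,0,0.062,0,0,0,100,0.001,0,0.066,0,0,0,100,0.001,0,0.066,0,0,0,100,0.001,0,0.066,0,0,0]

```text
time: 14.97
position: [0.4744, -0.2071, 0.014]
tool_rot: [1.57, 2.72, 0.0]
ft_force: [0.1, 0.4, -0.2]
grip_width: 1.002
```

Emit:
play_rows:
  series: [60,0,0,0,0,0,0,55,0,0,0,0,0,0,50,0,0,0,0,0,0,0,0,0,0,0,0,0,0,0,0,0,0,0,0,0,0,0,0,0,0,0,0,0,0,0,0,0,0,0,0,0,0,0,0,0,0,0,0,0,0,0,0,0,0,0,0,0,0,0]
  force: 20

```text
time: 15.8
position: [0.4743, -0.2071, 0.0139]
tool_rot: [1.57, 2.721, 0.0]
ft_force: [-1.6, -1.1, 2.7]
grip_width: 0.325
```

Emit:
play_rows:
  series: [0,0,0,0,0,0,0,0,0,0,-0.003,0,0,0,0,0,0,-0.008,0,0,0,0,0,0,-0.015,0,0,0,0,0,0,-0.015,0,0,0,0,0,0,-0.015,0,0,0]

```text
time: 16.3
position: [0.4747, -0.2066, 0.029]
tool_rot: [1.569, 2.72, 0.002]
ft_force: [-0.3, 0.2, 0.1]
grip_width: 0.006
```

Run:
```python
from h import *
go((.4743,-.207,.013),30)
cv2.imwrite("pics/s13.png",get_image("scene")["frame"][180:400,220:480,::-1].repeat(2,0).repeat(2,1))
cv2.imwrite("pics/w13.png",get_image("wrist")["frame"][...,::-1])
```

```text
t 16.3 pos [ 0.4747 -0.2066  0.029 ] ydir [0.865 0.501 0.001] zdir [ 1.6e-03  2.0e-04 -1.0e+00] w 0.006 F [-0.3  0.2  0.1]
shift [-0.0001 -0.0006  0.016 ] turn [0.09 0.04 0.06]
```

View pics/s13.png

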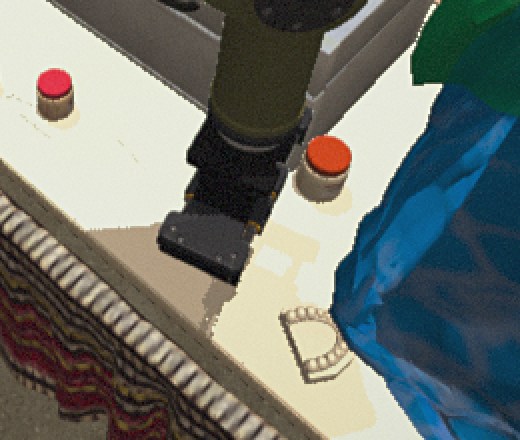

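View pics/w13.png

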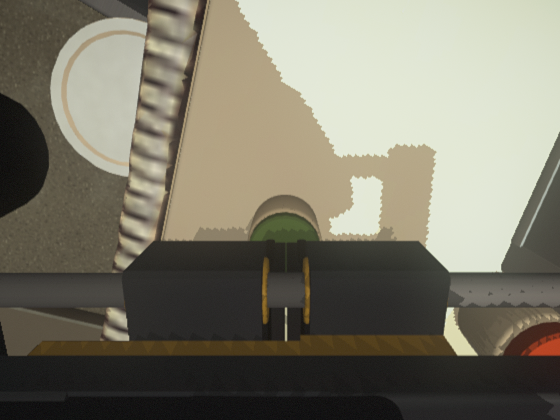

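The grasp missed. The fingers are shut and the jar is still standing, its lid at wrist (285,230). Comparing with the bottle views, only the cap was between the pads, so the tips seem to sit higher than I assumed. I'll rise and check where the fingertips really are.

Emit:
play_rows:
  series: [0,0,0,-0.005,0,0,0,0,0,0,-0.015,0,0,0,0,0,0,-0.03,0,0,0,0,0,0,-0.05,0,0,0,0,0,0,-0.07,0,0,0,0,0,0,-0.09,0,0,0,0,0,0,-0.09,0,0,0,0,0,0,-0.09,0,0,0]

```text
time: 17.07
position: [0.475, -0.2072, 0.1201]
tool_rot: [1.569, 2.719, 0.002]
ft_force: [-0.2, 0.9, -1.1]
grip_width: 0.007
```

Run:
```python
from h import *
go((.4743,-.207,.013),30)
p=get_state()["position"]
for n,b in(("scene",(250,170,450,340)),("side",(230,180,430,350))):
    im=get_image(n); f=im["frame"][...,::-1].copy()
    f=cv2.resize(f[b[1]:b[3],b[0]:b[2]],None,fx=3.4,fy=3.4,interpolation=cv2.INTER_CUBIC)
    for dz,c in((0,(255,0,255)),(.019,(0,255,255))):
        u=(proj(im,p+[0,0,dz])-b[:2]+.5)*3.4; cv2.drawMarker(f,tuple(int(v) for v in u),c,0,14); print(n,u)
    cv2.imwrite(f"pics/{n}14.png",f)
cv2.imwrite("pics/w14.png",get_image("wrist")["frame"][...,::-1])
```

```text
t 17.07 pos [ 0.475  -0.2072  0.1201] ydir [0.866 0.5   0.003] zdir [ 3.3e-03 -1.0e-04 -1.0e+00] w 0.007 F [-0.2  0.9 -1.1]
shift [ 0.0007 -0.0008  0.1071] turn [0.16 0.1  0.03]
scene [297.85178932 372.13686396]
scene [302.18517933 353.64934892]
side [345.06859381 368.62442488]
side [348.55047081 341.87471746]
```

View pics/scene14.png

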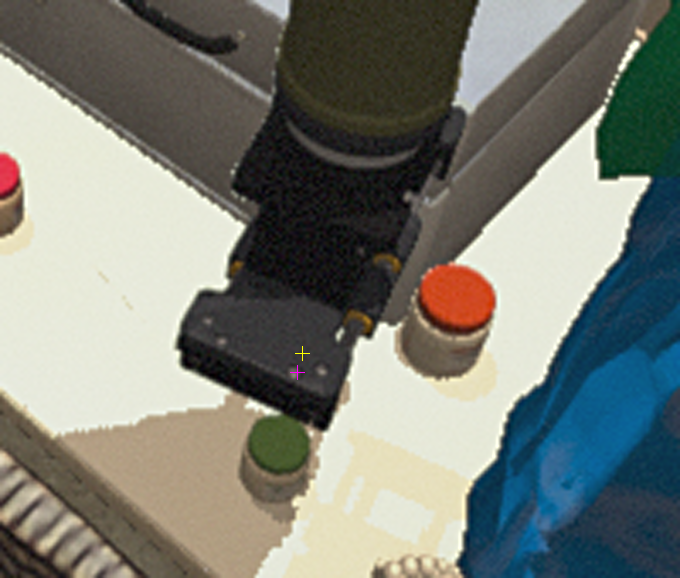

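View pics/side14.png

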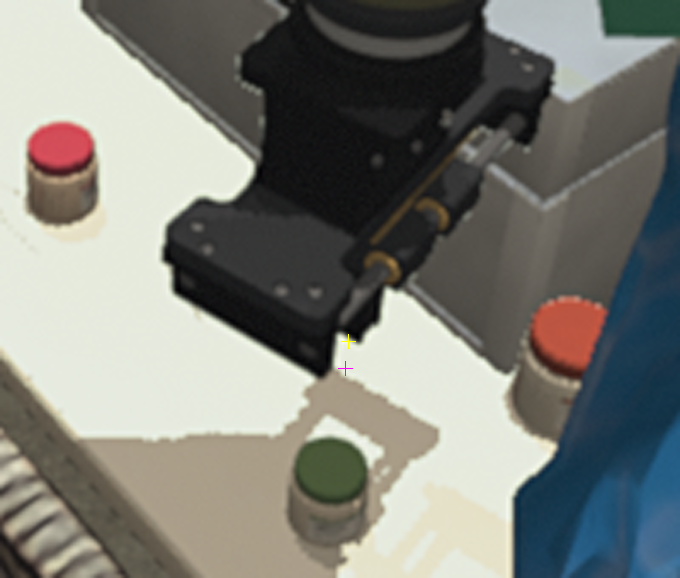

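View pics/w14.png

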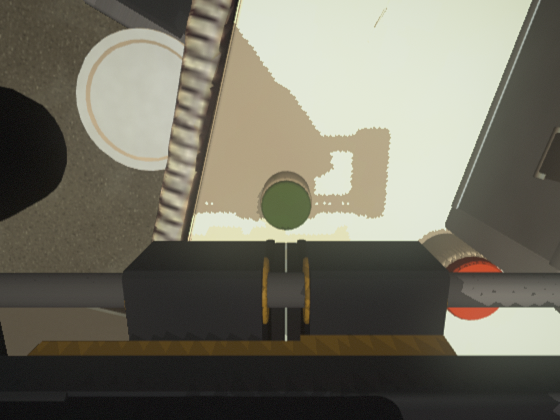

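The side view shows the finger ends around (360,338), well above the reported TCP marker at (345,368). The tips are roughly 20 mm higher than reported. The jar still stands at wrist (286,205). I'll open and triangulate a fingertip to quantify the offset.

Emit:
play_rows:
  series: [100,0,0,0,0,0,0,100,0,0,0,0,0,0,100,0,0,0,0,0,0,100,0,0,0,0,0,0,100,0,0,0,0,0,0,100,0,0,0,0,0,0,100,0,0,0,0,0,0,100,0,0,0,0,0,0]

```text
time: 17.88
position: [0.4739, -0.2069, 0.1184]
tool_rot: [-1.57, -2.721, -0.0]
ft_force: [0.1, 0.6, 0.5]
grip_width: 0.529
```

Run:
```python
from h import *
go((.4743,-.207,.013),30)
s=get_state();p=s["position"];R=Ro.from_rotvec(s["tool_rot"])
for n,b in(("scene",(250,170,450,340)),("side",(230,180,430,350)),("wrist",(0,0,560,420))):
    k=3.4 if n!="wrist" else 1.3
    im=get_image(n); f=im["frame"][...,::-1].copy()
    f=cv2.convertScaleAbs(f,alpha=1.5,beta=25)
    f=cv2.resize(f[b[1]:b[3],b[0]:b[2]],None,fx=k,fy=k,interpolation=cv2.INTER_CUBIC)
    for sg in(-1,1):
      for dz,c in((0,(255,0,255)),(.019,(0,255,255))):
        u=(proj(im,p+R.apply([0,sg*.051,-dz]))-b[:2]+.5)*k; cv2.drawMarker(f,tuple(int(v) for v in u),c,0,14)
    cv2.imwrite(f"pics/{n}15.png",f)
```

```text
t 17.88 pos [ 0.4739 -0.2069  0.1184] ydir [0.866 0.5   0.   ] zdir [ 0.  0. -1.] w 0.529 F [0.1 0.6 0.5]
shift [-0.0003  0.0003  0.1054] turn [ 0.   -0.    0.03]
```

View pics/side15.png

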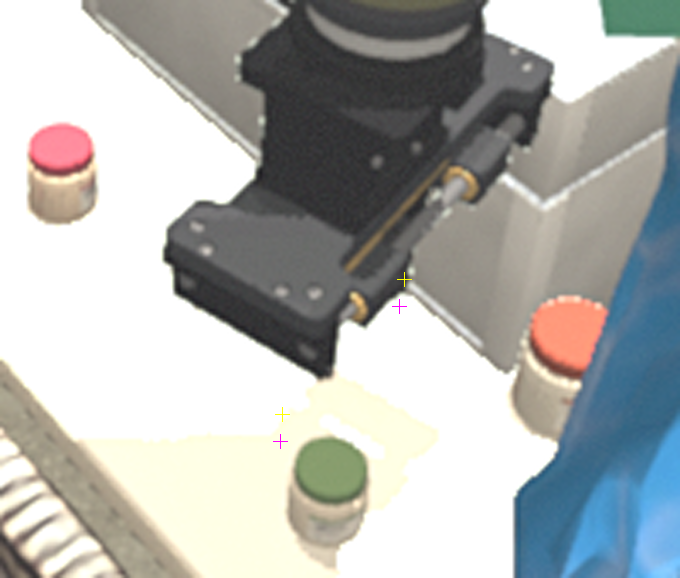

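View pics/scene15.png

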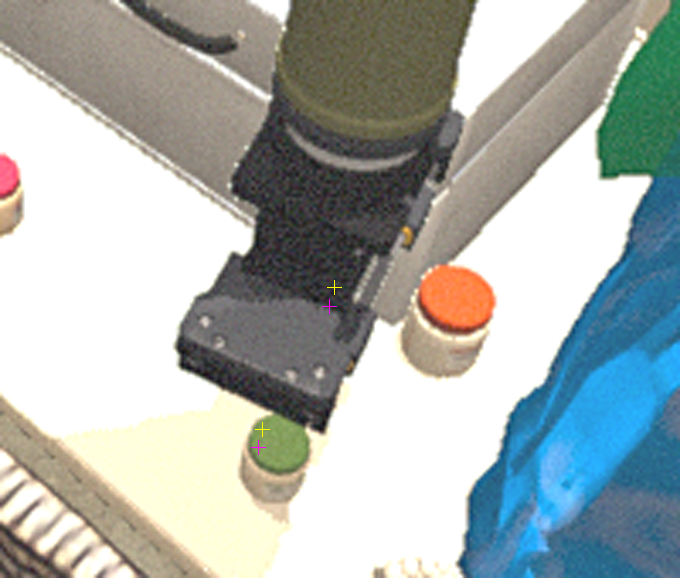

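View pics/wrist15.png

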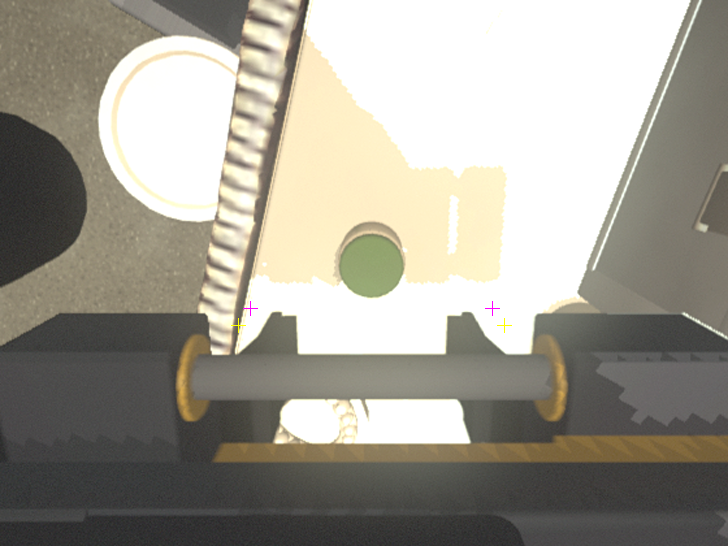

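Run:
```python
from h import *
s=get_state();p=s["position"];R=Ro.from_rotvec(s["tool_rot"]); im=get_image("wrist")
print(s["grip_width"])
c=(-im["R"].T@im["t"]); print("cam in tool",R.inv().apply(c-p).round(4))
for h in(-.0,.01,.019,.025,.03,.035,.04): print(h,[proj(im,p+R.apply([x,y,-h])).round(0).tolist() for x in(.0095,) for y in(-.023,.023)], [proj(im,p+R.apply([x,.023,-h])).round(0).tolist() for x in(0,.006,.012)])
```

```text
0.6645397651756878
cam in tool [ 0.0684  0.     -0.1935]
-0.0 [[243.0, 220.0], [328.0, 220.0]] [[327.0, 237.0], [328.0, 227.0], [328.0, 216.0]]
0.01 [[241.0, 226.0], [330.0, 226.0]] [[330.0, 243.0], [330.0, 233.0], [330.0, 221.0]]
0.019 [[239.0, 232.0], [332.0, 232.0]] [[332.0, 250.0], [332.0, 238.0], [332.0, 227.0]]
0.025 [[237.0, 236.0], [334.0, 236.0]] [[333.0, 254.0], [333.0, 243.0], [334.0, 231.0]]
0.03 [[236.0, 239.0], [335.0, 239.0]] [[334.0, 258.0], [335.0, 246.0], [335.0, 234.0]]
0.035 [[234.0, 243.0], [336.0, 243.0]] [[336.0, 263.0], [336.0, 250.0], [337.0, 238.0]]
0.04 [[233.0, 247.0], [338.0, 247.0]] [[337.0, 267.0], [338.0, 255.0], [338.0, 242.0]]
```

The fingertips sit about 25–30 mm behind the reported TCP, so the jar was only pinched at the very top of its lid and slipped out. It's still upright. I'll re-measure it and go correspondingly deeper, watching the force.

Emit:
play_rows:
  series: [100,0,0,0,0,0,0,100,0,0,0,0,0,0,100,0,0,0,0,0,0,100,0,0,0,0,0,0,100,0,0,0,0,0,0]

```text
time: 18.5
position: [0.4739, -0.2069, 0.1185]
tool_rot: [1.57, 2.721, 0.0]
ft_force: [0.6, 0.8, 0.0]
grip_width: 0.989
```

Run:
```python
from h import *
im=get_image("wrist"); H=hsv(im)
for c,st,l in blobs(cv2.inRange(H,(30,70,30),(75,255,255)),(0,0,560,260),100): print(c,st,ray(im,c,.044).round(4)); 
for n,b in (("scene",(300,280,350,320)),("side",(305,300,345,343))):
    im=get_image(n);
    for c,st,l in blobs(cv2.inRange(hsv(im),(30,90,20),(75,255,255)),b): print(n,c,st,ray(im,c,.0405).round(4))
go((.4743,-.207,.013),30)
```

```text
[285.2 204.1] [261, 180, 50, 49, 1843] [ 0.4741 -0.2075  0.044 ]
scene [331.6 300.5] [323, 292, 18, 17, 228] [ 0.4727 -0.208   0.0405]
side [327.  317.3] [317, 309, 20, 17, 258] [ 0.4758 -0.2054  0.0405]
t 18.65 pos [ 0.4739 -0.2069  0.1185] ydir [0.866 0.5   0.   ] zdir [ 1.e-04  1.e-04 -1.e+00] w 0.996 F [ 0.2  0.3 -0. ]
shift [-0.0003  0.0002  0.1055] turn [ 0.01 -0.    0.03]
```

Jar unmoved and upright, within 1 mm of the TCP axis. Descending to the old depth, then deeper in small steps.

Emit:
play_rows:
  series: [100,0,0,0.02,0,0,0,100,0,0,0.04,0,0,0,100,0,0,0.06,0,0,0,100,0,0,0.08,0,0,0,100,0,0,0.095,0,0,0,100,0,0,0.105,0,0,0,100,0,0,0.11,0,0,0,100,0,0,0.115,0,0,0,100,0,0,0.115,0,0,0]

```text
time: 19.4
position: [0.4738, -0.2069, 0.0031]
tool_rot: [-1.57, -2.721, 0.0]
ft_force: [-0.6, -0.0, 1.0]
grip_width: 1.002
```

Emit:
play_rows:
  series: [100,0,0,0.003,0,0,0,100,0,0,0.006,0,0,0,100,0,0,0.009,0,0,0,100,0,0,0.009,0,0,0]

```text
time: 19.73
position: [0.4738, -0.2067, -0.0058]
tool_rot: [-1.57, -2.721, -0.0]
ft_force: [-0.1, 0.3, 1.0]
grip_width: 0.998
```

Run:
```python
from h import *
go((.4743,-.207,-.01),30)
for n,b in(("scene",(250,200,450,370)),("side",(230,210,430,380))):
    f=get_image(n)["frame"][...,::-1]; f=cv2.convertScaleAbs(f,alpha=1.5,beta=25)
    cv2.imwrite(f"pics/{n}16.png",cv2.resize(f[b[1]:b[3],b[0]:b[2]],None,fx=3.4,fy=3.4,interpolation=cv2.INTER_CUBIC))
```

```text
t 19.73 pos [ 0.4738 -0.2067 -0.0058] ydir [ 0.866  0.5   -0.   ] zdir [-1.e-04  3.e-04 -1.e+00] w 0.998 F [-0.1  0.3  1. ]
shift [-0.0005  0.0003  0.0042] turn [-0.   -0.02  0.03]
```

View pics/side16.png

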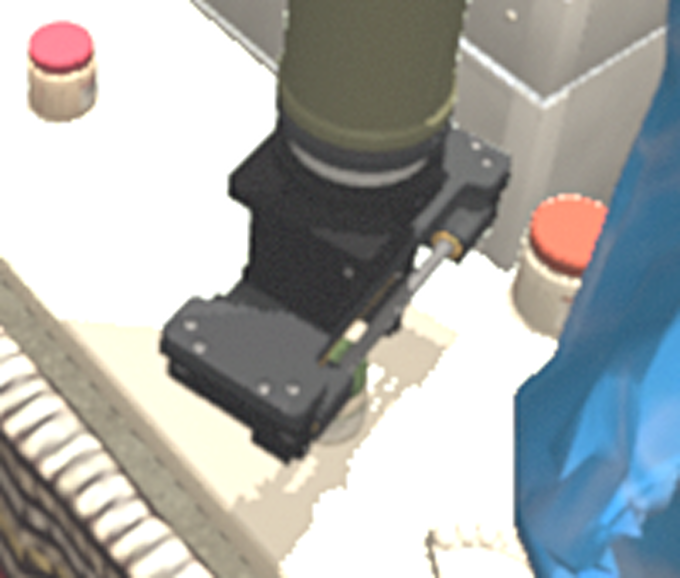

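The side view shows the gripper straddling the jar (green lid at about (345,365)). The reported z is already below the table with no contact, which confirms the offset. I'll go 4 mm lower and close.

Emit:
play_rows:
  series: [100,0,0,0.002,0,0,0,100,0,0,0.004,0,0,0,100,0,0,0.004,0,0,0,100,0,0,0.004,0,0,0]

```text
time: 20.17
position: [0.4738, -0.2068, -0.0097]
tool_rot: [-1.57, -2.721, 0.0]
ft_force: [0.2, 0.6, -0.2]
grip_width: 1.0
```

Emit:
play_rows:
  series: [0,0,0,0,0,0,0,0,0,0,0,0,0,0,0,0,0,0,0,0,0,0,0,0,0,0,0,0,0,0,0,0,0,0,0,0,0,0,0,0,0,0,0,0,0,0,0,0,0,0,0,0,0,0,0,0,0,0,0,0,0,0,0,0,0,0,0,0,0,0]
  force: 20

```text
time: 21.0
position: [0.4739, -0.2069, -0.0096]
tool_rot: [-1.57, -2.721, -0.0]
ft_force: [-0.5, -0.5, -0.1]
grip_width: 0.453
```

Emit:
play_rows:
  series: [0,0,0,0,0,0,0,0,0,0,0,0,0,0,0,0,0,0,0,0,0]

```text
time: 21.25
position: [0.474, -0.2069, -0.0095]
tool_rot: [1.57, 2.721, 0.0]
ft_force: [-0.0, -0.8, -0.6]
grip_width: 0.454
```

Width 39.5 mm matches the jar's 40 mm body, so this is a proper grip. Lifting.

Emit:
play_rows:
  series: [0,0,0,-0.005,0,0,0,0,0,0,-0.015,0,0,0,0,0,0,-0.03,0,0,0,0,0,0,-0.05,0,0,0,0,0,0,-0.075,0,0,0,0,0,0,-0.1,0,0,0,0,0,0,-0.125,0,0,0,0,0,0,-0.15,0,0,0,0,0,0,-0.175,0,0,0,0,0,0,-0.2,0,0,0]

```text
time: 22.08
position: [0.4736, -0.2072, 0.1927]
tool_rot: [1.571, 2.72, 0.001]
ft_force: [0.8, -0.5, -0.5]
grip_width: 0.451
```

Emit:
play_rows:
  series: [0,0,0,0,0,0,0,0,0,0,0,0,0,0,0,0,0,0,0,0,0]

```text
time: 22.33
position: [0.4735, -0.2068, 0.1903]
tool_rot: [-1.57, -2.721, -0.001]
ft_force: [0.1, -0.9, -0.5]
grip_width: 0.452
```

Run:
```python
from h import *
go((.46,.05,.19),100)
cv2.imwrite("pics/s17.png",get_image("scene")["frame"][...,::-1])
```

```text
t 22.33 pos [ 0.4735 -0.2068  0.1903] ydir [0.866 0.5   0.   ] zdir [-1.e-04  5.e-04 -1.e+00] w 0.452 F [ 0.1 -0.9 -0.5]
shift [0.2291 0.1168 0.0005] turn [ 2.000e-02 -2.000e-02 -6.999e+01]
```

View pics/s17.png

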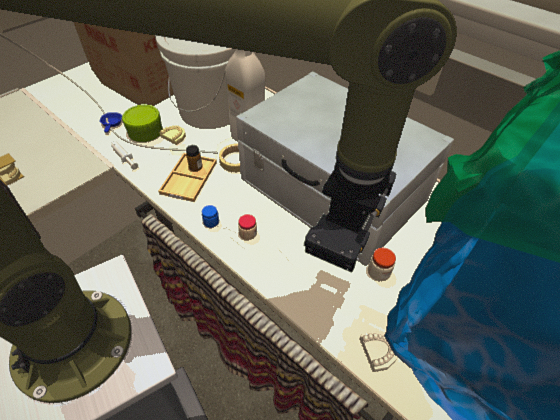

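The jar is off the table (hidden behind the gripper), and the bottle, red and orange jars are undisturbed. I'll carry it in two legs and turn the jaws parallel to the divider, so the gripper body stays clear of the bottle.

Emit:
play_rows:
  series: [0,0.015,0.008,0,0,0,-7,0,0.04,0.02,0,0,0,-14,0,0.065,0.033,0,0,0,-21,0,0.09,0.046,0,0,0,-28,0,0.115,0.059,0,0,0,-35,0,0.14,0.071,0,0,0,-42,0,0.165,0.084,0,0,0,-49,0,0.19,0.097,0,0,0,-56,0,0.215,0.11,0,0,0,-63,0,0.229,0.117,0,0,0,-70]

```text
time: 23.22
position: [0.4591, 0.0534, 0.189]
tool_rot: [0.289, -3.126, -0.001]
ft_force: [0.8, 0.7, -1.0]
grip_width: 0.452
```

Emit:
play_rows:
  series: [0,0,0,0,0,0,0,0,0,0,0,0,0,0,0,0,0,0,0,0,0]

```text
time: 23.47
position: [0.4602, 0.0485, 0.1897]
tool_rot: [0.269, -3.129, 0.002]
ft_force: [-0.3, 0.1, -1.4]
grip_width: 0.453
```

Run:
```python
from h import *
go((.351,.279,.19),133.5)
```

```text
t 23.47 pos [0.4602 0.0485 0.1897] ydir [-0.171  0.985 -0.001] zdir [-0.0014 -0.0012 -1.    ] w 0.453 F [-0.3  0.1 -1.4]
shift [ 0.0682  0.2458 -0.0004] turn [-3.000e-02 -1.000e-01 -3.366e+01]
```

Emit:
play_rows:
  series: [0,0.004,0.015,0,0,0,-3,0,0.011,0.04,0,0,0,-7,0,0.019,0.07,0,0,0,-11,0,0.028,0.1,0,0,0,-15,0,0.036,0.13,0,0,0,-19,0,0.044,0.16,0,0,0,-23,0,0.053,0.19,0,0,0,-27,0,0.061,0.22,0,0,0,-31,0,0.066,0.238,0,0,0,-33,0,0.068,0.246,0,0,0,-33.5]

```text
time: 24.3
position: [0.3492, 0.2824, 0.1903]
tool_rot: [1.171, -2.915, -0.001]
ft_force: [-0.5, -0.7, -0.4]
grip_width: 0.452
```

Emit:
play_rows:
  series: [0,0,0,0,0,0,0,0,0,0,0,0,0,0,0,0,0,0,0,0,0,0,0,0,0,0,0,0]

```text
time: 24.63
position: [0.3519, 0.2787, 0.1905]
tool_rot: [-1.159, 2.92, -0.0]
ft_force: [1.0, 0.8, -0.9]
grip_width: 0.452
```

Run:
```python
from h import *
go((.351,.279,.0),133.5)
for n in("scene","side","wrist"):
    im=get_image(n); f=im["frame"][...,::-1].copy()
    p=get_state()["position"]
    u=proj(im,(p[0],p[1],.005)); cv2.drawMarker(f,tuple(int(round(v)) for v in u),(255,0,255),0,8)
    if n!="wrist": f=cv2.resize(f[60:270,110:330],None,fx=2.7,fy=2.7,interpolation=cv2.INTER_CUBIC)
    cv2.imwrite(f"pics/{n}18.png",f)
```

```text
t 24.63 pos [0.3519 0.2787 0.1905] ydir [-0.686  0.728 -0.   ] zdir [ 1.e-04 -2.e-04 -1.e+00] w 0.452 F [ 1.   0.8 -0.9]
shift [0.0004 0.0009 0.1905] turn [-0.01 -0.   -0.19]
```

View pics/wrist18.png

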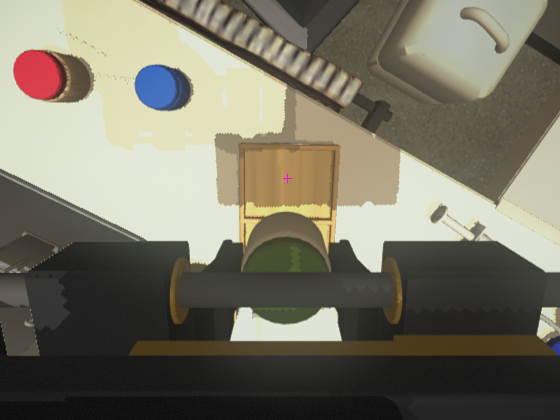

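View pics/scene18.png

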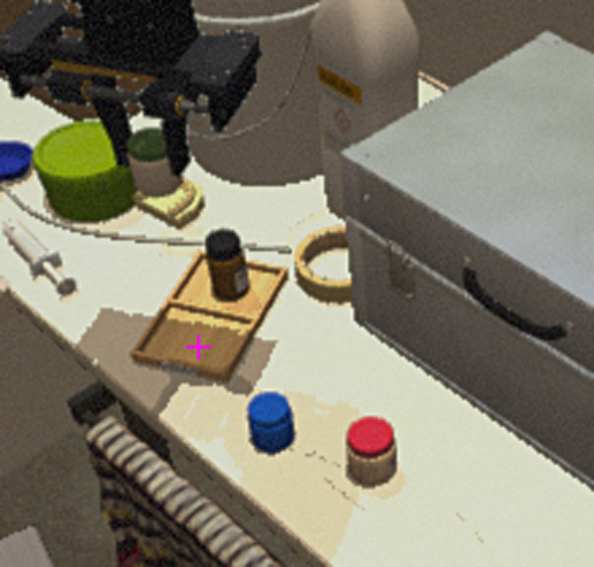

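The wrist view shows the front compartment spanning columns 240–340 and rows 145–218, with the target (287,179) near its centre. The jar is held upright. Lowering.

Emit:
play_rows:
  series: [0,0,0.001,0.015,0,0,0,0,0,0.001,0.035,0,0,0,0,0,0.001,0.055,0,0,0,0,0,0.001,0.075,0,0,0,0,0,0.001,0.095,0,0,0,0,0,0.001,0.115,0,0,0,0,0,0.001,0.135,0,0,0,0,0,0.001,0.15,0,0,0,0,0,0.001,0.155,0,0,0,0,0,0.001,0.155,0,0,0]

```text
time: 25.62
position: [0.3495, 0.28, 0.0344]
tool_rot: [1.163, -2.916, 0.002]
ft_force: [-0.0, 0.4, -0.9]
grip_width: 0.452
```

Run:
```python
from h import *
go((.351,.279,-.003),133.5)
for n in("scene","wrist"):
    im=get_image(n); f=im["frame"][...,::-1].copy()
    if n!="wrist": f=cv2.resize(f[60:270,110:330],None,fx=2.7,fy=2.7,interpolation=cv2.INTER_CUBIC)
    cv2.imwrite(f"pics/{n}19.png",f)
```

```text
t 25.62 pos [0.3495 0.28   0.0344] ydir [-0.688  0.726 -0.   ] zdir [-0.0018 -0.002  -1.    ] w 0.452 F [-0.   0.4 -0.9]
shift [-0.0005 -0.0018  0.0374] turn [-0.01 -0.15 -0.01]
```

View pics/wrist19.png

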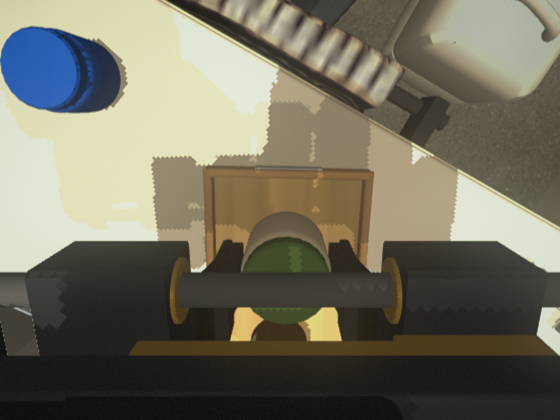

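View pics/scene19.png

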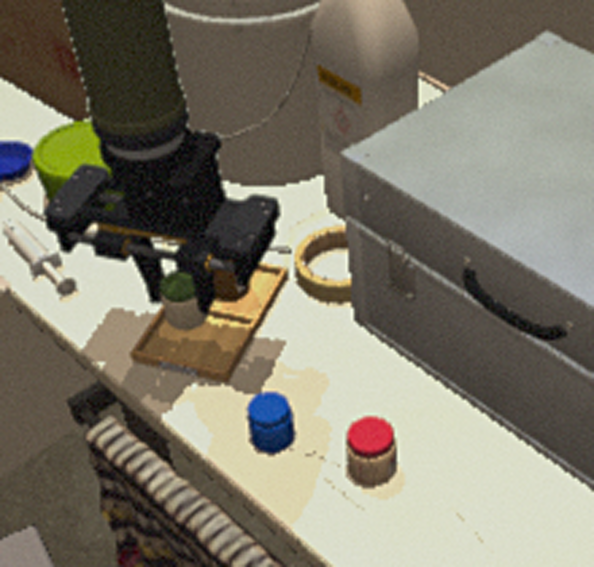

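The wrist view shows the jar centred laterally (287, walls at 210 and 368), with the bottle safely behind it at (282,330). Final lowering to just above the floor.

Emit:
play_rows:
  series: [0,0,0,0.006,0,0,0,0,0,0,0.012,0,0,0,0,0,0,0.018,0,0,0,0,0,0,0.024,0,0,0,0,0,0,0.029,0,0,0,0,0,0,0.033,0,0,0,0,0,0,0.036,0,0,0,0,0,0,0.037,0,0,0,0,0,0,0.037,0,0,0,0,0,0,0.037,0,0,0]

```text
time: 26.55
position: [0.3502, 0.2812, -0.0014]
tool_rot: [-1.165, 2.917, 0.0]
ft_force: [0.6, 1.1, -0.1]
grip_width: 0.452
```

Run:
```python
from h import *
go((.351,.279,-.0045),133.5)
for n in("scene","wrist"):
    im=get_image(n); f=im["frame"][...,::-1].copy()
    if n!="wrist": f=cv2.resize(f[120:220,140:270],None,fx=5,fy=5,interpolation=cv2.INTER_CUBIC)
    cv2.imwrite(f"pics/{n}20.png",f)
```

```text
t 26.55 pos [ 0.3502  0.2812 -0.0014] ydir [-0.689  0.725 -0.   ] zdir [ 2.e-04  2.e-04 -1.e+00] w 0.452 F [ 0.6  1.1 -0.1]
shift [ 0.0009 -0.0021  0.0031] turn [-0.    0.01  0.03]
```

View pics/wrist20.png

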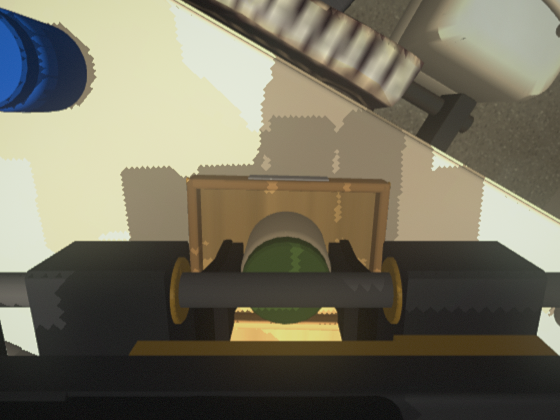

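View pics/scene20.png

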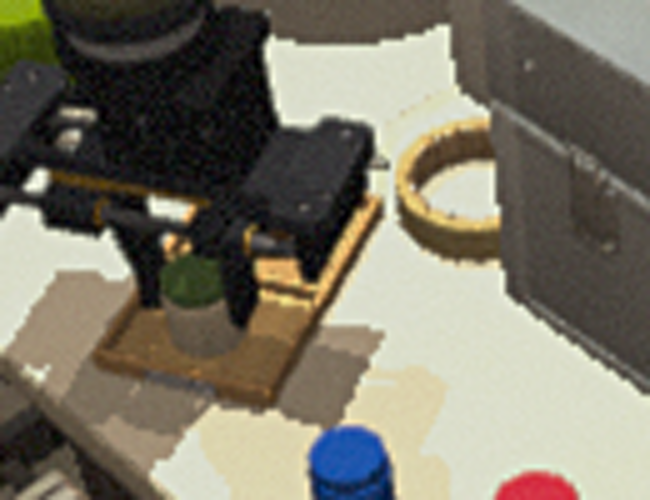

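The jar stands inside the front compartment (scene crop (205,320)), between the front rim and the divider, a few mm above the floor. I'll inch down to contact.

Emit:
play_rows:
  series: [0,0,0,0.001,0,0,0,0,0,0,0.002,0,0,0,0,0,0,0.002,0,0,0,0,0,0,0.002,0,0,0]

```text
time: 26.98
position: [0.3501, 0.281, -0.0036]
tool_rot: [-1.165, 2.918, 0.0]
ft_force: [-0.9, -1.0, -1.6]
grip_width: 0.45
```

Emit:
play_rows:
  series: [0,0,0,0.001,0,0,0,0,0,0,0.001,0,0,0,0,0,0,0.001,0,0,0]

```text
time: 27.23
position: [0.3502, 0.281, -0.0045]
tool_rot: [-1.165, 2.918, 0.0]
ft_force: [-0.5, -0.6, -0.0]
grip_width: 0.45
```

Emit:
play_rows:
  series: [0,0,0,0.001,0,0,0,0,0,0,0.001,0,0,0,0,0,0,0.001,0,0,0]

```text
time: 27.48
position: [0.3502, 0.2811, -0.0046]
tool_rot: [1.165, -2.918, -0.0]
ft_force: [-2.1, -2.4, 8.0]
grip_width: 0.451
```

Contact, at the height I expected. Easing off 0.5 mm and opening.

Emit:
play_rows:
  series: [48,0,0,-0.001,0,0,0,55,0,0,-0.001,0,0,0,62,0,0,-0.001,0,0,0,70,0,0,-0.001,0,0,0,70,0,0,-0.001,0,0,0,70,0,0,-0.001,0,0,0,70,0,0,-0.001,0,0,0]

```text
time: 28.07
position: [0.3501, 0.281, -0.0046]
tool_rot: [1.165, -2.918, 0.0]
ft_force: [0.2, 0.1, 0.0]
grip_width: 0.695
```

Run:
```python
from h import *
go((.351,.279,.2),133.5)
cv2.imwrite("pics/w21.png",get_image("wrist")["frame"][...,::-1])
```

```text
t 28.07 pos [ 0.3501  0.281  -0.0046] ydir [-0.689  0.725 -0.   ] zdir [-1.e-04 -1.e-04 -1.e+00] w 0.695 F [0.2 0.1 0. ]
shift [ 0.0008 -0.0021 -0.2046] turn [-0.   -0.01  0.03]
```

View pics/w21.png

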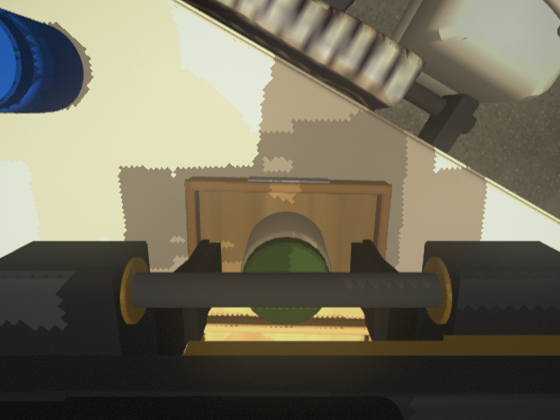

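The jar is free, with gaps on both sides (fingers at 220 and 352, jar 243–328). Retreating straight up.

Emit:
play_rows:
  series: [80,0,0,0,0,0,0,80,0,0,-0.01,0,0,0,80,0,0,-0.025,0,0,0,80,0,0,-0.045,0,0,0,80,0,0,-0.07,0,0,0,80,0,0,-0.1,0,0,0,80,0,0,-0.13,0,0,0,80,0,0,-0.16,0,0,0,80,0,0,-0.19,0,0,0,80,0,0,-0.2,0,0,0]

```text
time: 28.95
position: [0.3519, 0.2826, 0.201]
tool_rot: [-1.162, 2.911, 0.005]
ft_force: [1.0, 1.0, 0.3]
grip_width: 0.801
```

Emit:
play_rows:
  series: [80,0,0,0,0,0,0,80,0,0,0,0,0,0,80,0,0,0,0,0,0,80,0,0,0,0,0,0]

```text
time: 29.28
position: [0.3492, 0.2802, 0.1936]
tool_rot: [1.164, -2.915, 0.002]
ft_force: [-0.0, -0.4, -0.2]
grip_width: 0.797
```

Run:
```python
from h import *
s=get_state(); print(s["time"],s["ft_force"].round(1))
for n in("scene","wrist"):
    im=get_image(n); f=im["frame"][...,::-1].copy()
    if n=="wrist":
        for c,st,l in blobs(cv2.inRange(hsv(im),(30,70,30),(75,255,255)),(150,100,400,260),100): print("jar",c,st,ray(im,c,.049).round(4),"front",(.354,.282))
    else:
        H=hsv(im); 
        for k,m,b,z in(("red",cv2.inRange(H,(165,120,80),(180,255,255))|cv2.inRange(H,(0,150,80),(4,255,255)),(232,208,262,242),.0455),("orange",cv2.inRange(H,(0,150,80),(14,255,255)),(365,240,402,282),.057)):
            for c,st,l in blobs(m,b): print(k,c,ray(im,c,z).round(3))
        f=cv2.resize(f[60:270,110:330],None,fx=2.7,fy=2.7,interpolation=cv2.INTER_CUBIC)
    cv2.imwrite(f"pics/{n}22.png",f)
```

```text
29.2833 [-0.  -0.4 -0.2]
red [246.6 221.1] [0.425 0.06  0.045]
orange [384.  256.9] [ 0.625 -0.19   0.057]
jar [285.3 187.8] [266, 168, 40, 48, 1234] [0.3511 0.2805 0.049 ] front (0.354, 0.282)
```

View pics/wrist22.png

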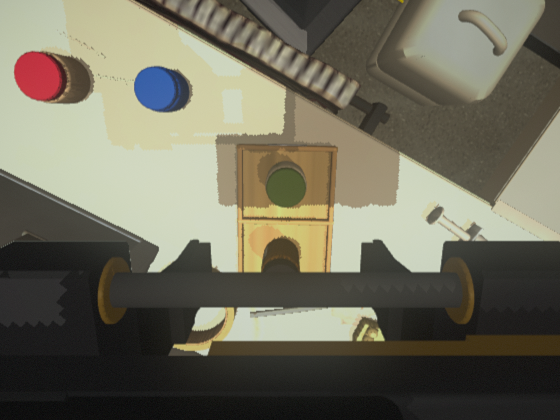

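View pics/scene22.png

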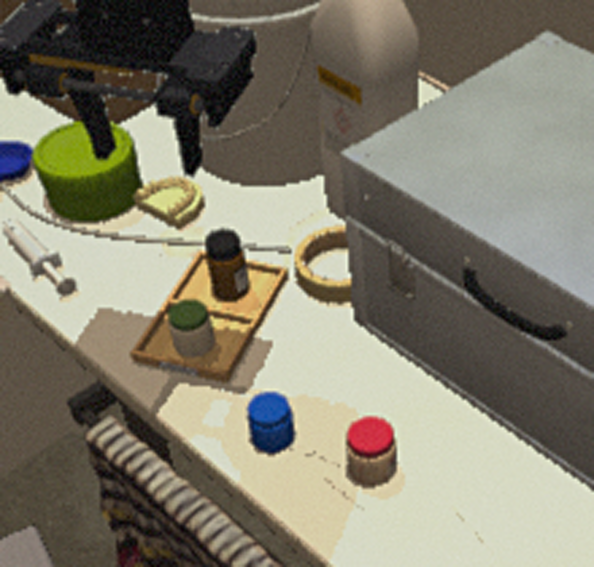

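Both items stand upright and released in their compartments, the jar at wrist (285,188) and the bottle behind it at (282,255). The red and orange lids are at the same pixels as at the start, and the gripper is well clear. Handing in.

Run:
```python
from bench import *
print(close_job())
```

```text
the job is handed in; nothing more can be done
None
```

I stood the brown bottle in the back compartment and let go of it, then did the same with the green-lidded jar in the front one. I handed the job in at about 29 s; no verdict was reported.

**Last checks:**
- **Bottle:** upright and released, about 5 mm from the centre of its compartment. I measured that just after placing it; the final views still show it upright in the same place.
- **Jar:** upright and released, about 3 mm from the centre of its compartment.
- **Red and orange jars:** at the same pixels as at the start, to within 0.1 pixel.
- **Gripper:** about 20 cm above the rack, with no force beyond sensor noise.

**What went wrong or disagreed:**
- **Missed grasp:** the first try at the green jar failed. The fingers slipped off the top of the lid, and the jar stayed upright where it was. I gripped it again 24 mm lower.
- **Fingertip height:** the camera views put the real fingertips about 25–30 mm above the reported tool point, which explains the miss. It also means the bottle was held by its cap only, though it travelled without slipping.
- **Rack position:** two estimates of the rack's position differed by about 5 mm. I used a point between them for the jar.

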